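# Check the bench scale with the weight kept behind the brush blocks

### The job

The bench scale is to be checked with its brass check weight, which sits at the back of the teal tray behind three finished brush blocks: stand all three blocks aside, upright on the black rubber mat, then set the weight down gently in the middle of the scale's pan and leave it there. Only then put every block back upright on the marked place in the tray where it stood at the start, square to the tray. Do not tip a block over, do not drop the weight, and leave the jar, the tape roll and the pliers where they are.

Things in the scene. Friction and masses are not known exactly. Their poses are not given: they have to be found in the camera images.
- tray: Flat teal sheet-steel tray, fixed, 135 (x) x 260 (y) mm with a 15 mm high, 3 mm thick lip; its inner floor is 3 mm above the bench. Origin at the centre of its underside. Three white outlines mark the blocks' places, centred at x = -28 and y = -83, -25, +33 mm in the tray's frame; the blocks start within 3 mm of them, square to the tray.
- mat: Black ribbed rubber mat, fixed, 120 (x) x 300 (y) x 4 mm: the side area for the blocks. Origin at the centre of its underside. The tape roll lies at its +y end; the rest is free.
- scale: Light grey bench scale, fixed, with a rectangular stainless pan 142 (x) x 165 (y) mm, a dark ring of 34 mm radius marking the pan's middle. Origin on the bench exactly under the pan's centre; the pan's top is 62 mm above it, rigid and level. Housing 232 x 180 mm, 50 mm high at most, reaching from x = -142 (display side) to +90 mm.
- block_red: Dark graphite brush block, upright, 36 (x) x 46 (y) x 100 mm tall, 0.26 to 0.4 kg; copper strap over its top, 34 mm wide in y, down both x faces to 63 mm height (41 mm thick in x there); red paint mark on top, red band near the foot. Origin: centre of its underside. Starts on one of the tray's three marked places, which one varies; 12 mm from the next block, 2 to 7 mm in front of the weight.
- block_yellow: Dark graphite brush block, upright, 36 (x) x 46 (y) x 100 mm tall, 0.26 to 0.4 kg; copper strap over its top, 34 mm wide in y, down both x faces to 63 mm height (41 mm thick in x there); yellow paint mark on top, yellow band near the foot. Origin: centre of its underside. Starts on one of the tray's three marked places, which one varies; 12 mm from the next block, 2 to 7 mm in front of the weight.
- block_white: Dark graphite brush block, upright, 36 (x) x 46 (y) x 100 mm tall, 0.26 to 0.4 kg; copper strap over its top, 34 mm wide in y, down both x faces to 63 mm height (41 mm thick in x there); white paint mark on top, white band near the foot. Origin: centre of its underside. Starts on one of the tray's three marked places, which one varies; 12 mm from the next block, 2 to 7 mm in front of the weight.
- weight: Brass check weight, 0.5 kg: a plain flat disc of 48 mm diameter, 32 mm tall, with a shallow groove near its top. Origin at the centre of its underside. At the start on the tray's floor behind the blocks, about x = +18 mm and y = -37 to -13 mm in the tray's frame.
- jar: Small closed jar with white cap and orange label, 36 mm diameter, 55 mm tall, standing in the tray near its +y end (about x = +5, y = +100 mm in the tray's frame). Bystander: leave it. Origin at the centre of its underside.
- tape: Yellow tape roll lying flat on the mat near its +y end (about y = +115 mm in the mat's frame), 56 mm across, 19 mm tall. Bystander: leave it. Origin at the centre of its underside.
- pliers: Blue-handled pliers lying on the bench beyond the tray, mat and scale, 166 mm long, 13 mm tall. Bystander: leave them. Origin on the bench under the pivot, x towards the jaws.
Mind the look-alikes: they are no part of the job. Leave any purple look-alike of the block_red alone.

How it is judged:
By the outcome, as a careful person would: the job done as asked, in the order asked, and still so for the second after the job is handed in, with the robot touching nothing.
It also fails if it takes over 144 s, if anything falls off the work surface, if the arm or the gripper's body presses on something with over 40 N, if the wrist force passes 120 N, or if a joint passes its speed limit or range.

### The arm

A 6-joint arm with a two-finger parallel gripper is mounted at the origin on the work surface. World frame = base frame: x ahead of the robot, y to its left, z up, the work surface at z = 0. Lengths are in mm, angles in degrees, forces in N, time in s.
With the tool pointing down it reaches from about 300 to 850 mm from the base axis. Payload 4.2 kg.
Tool frame: the origin (TCP) lies between the finger pads; the fingertips stand 25 mm ahead of it and the grasp point (between the pads) lies 6 mm ahead of it; x points along the fingers, y is the direction in which the jaws open and shut, and the axes are right-handed (so a half turn about x gives the same grasp; the last joint's range is limited). The gripper opens to 91 mm and grips with 3 to 60 N. Pads are 32 mm wide; open, the fingers measure 118 mm over their backs; the gripper's body (76 mm by 178 mm) begins 60 mm behind the grasp point.
Start: joints at [-71.792, 18.312, 89.639, -0, 72.044, -1.146], TCP at [190.566, -542.52, 208.576] pointing down, gripper open.
Joint ranges: [-177.97, 177.97], [-48.28, 115.42], [12.27, 149.76], [-77.06, 257.06], [2.81, 150.46], [-146.56, 146.56]. Speed limits (degrees/s): [147.25, 147.25, 180, 180, 180, 180].

### API

Orientations are given as [roll, pitch, yaw] about the fixed x, y, z axes, in that order (R = Rz(yaw) Ry(pitch) Rx(roll)).
In Python, from workcell import env gives the robot as it stands.
- The arm moves only by the tool jog_arm, never from a script. Its argument "plan" is one flat list of numbers, 4 for each row, row after row: the shift along the tool's x, y, z in cm, then the turn about the tool's x in units of 6 degrees (1.0 is 6 degrees). In form: [tx, ty, tz, turn, tx, ty, tz, turn, ...]. A call has 1 to 12 rows; each row shifts and turns the commanded pose from where the row before left it, along the tool's axes as they then stand; what a row does not reach is not made up. A row lasts 1/12 s, in which the tool goes at most 41.7 mm and 7.16 degrees, less where a joint would pass 70% of its speed; a pose out of reach is approached as far as the arm can. A call with a gripper value outside its range is refused whole. "claw" is the finger opening in cm, from 0 to 9.12, set as the call begins (left out, the last holds). The fingers move at their own pace and stop on an object; "newtons" is the grip in N (left out, the last holds). Time passes only in rows, so rows that do not move let the fingers close. It gives the time, the measured TCP pose, the force and the opening at its end, in the units of the state.
- env.state(): the state, without advancing time (a new reading comes with each control period).
- env.grab_frame(name): name is "scene" or "top"; returns the picture (400x640x3 uint8, red, green, blue); there is no depth.
- env.calibration(name): a dict with "vertical_fov" (degrees; the focal length in pixels is half the picture's height over the tangent of half this angle, whatever the lens; pixels are square), "cx", "cy" (the principal point, pixels), "k1" (the pictures are not rectified: a ray, as slopes to the right and down, at radius r is drawn at 1 + k1 r^2 times it, then the intrinsics apply), "origin" and "orientation" of the camera in the world. Camera axes: x right, y down, z forward; pixel columns grow to the right and rows downward; lengths in mm; the calibration is good to about 2 mm. A picture is of the moment at which its call begins. calibration takes no time and is no camera call.
- env.job_done(): hands the job in, once; it reports no verdict.
The state is a dict: "time_s": time; "qpos": joint angles; "qvel": joint speeds; "effort": joint torques, N m; "ee_pos": TCP position; "ee_rot": TCP orientation; "force": force on the tool from outside, world axes, zero at the start; "torque": the same for the moment, N m; "gripper_width": finger opening in mm.
Only numpy, scipy, OpenCV 4.12 (cv2) and the standard library are available. Lean on these libraries where they do the work, as an engineer would, in place of code of your own. Each camera call takes 0.05 s, during which the arm holds its last target.

## Working session

There is one attempt and no reset: what is moved stays moved. The work goes in short steps, Python scripts to look and compute and a tool call to move; the robot and the scene stay as the last step left them, time stands still between calls to the robot, and variables do not carry over. Pictures are saved under pics/ and viewed, and the job is handed in when it is done.

Besides the shell and the picture viewer there is one more tool, called after "Request:" as a command line: name --argument value ..., lists and objects as JSON in quotes. jog_arm: Moves the arm, as the interface text tells. Its arguments: {"type":"object","properties":{"plan":{"type":"array"},"claw":{"type":"number"},"newtons":{"type":"number"}},"required":["plan"]}

```bash
mkdir -p pics; ls
python3 - <<'E'
from workcell import env
import cv2
print(env.state())
for n in("scene","top"):
    print(n,env.calibration(n))
    cv2.imwrite(f"pics/{n}0.png",env.grab_frame(n)[:,:,::-1])
E
```

```text
pics
{'time_s': 0.0, 'qpos': array([-7.17935813e+01,  1.83498119e+01,  8.97091093e+01, -1.54524824e-03,
        7.20433848e+01, -1.14733893e+00]), 'qvel': array([ 0.00229245,  0.01231814, -0.01792911,  0.0328326 ,  0.0145744 ,
       -0.06440197]), 'effort': array([ 1.19120148e-03, -4.12466347e+01, -2.31970489e+01,  7.27650197e-02,
        4.55715274e-02, -1.48062295e-04]), 'ee_pos': array([ 190.36543602, -542.00232384,  207.72031686]), 'ee_rot': array([-90.3246209 ,  89.89768343, 109.02961444]), 'force': array([ 0.10740512, -0.41980055,  1.34449668]), 'torque': array([ 0.01445759, -0.00777308, -0.0133269 ]), 'gripper_width': 91.13785764046968}
scene {'vertical_fov': 53.693693731721126, 'cx': 320.0679568020659, 'cy': 192.6892566881508, 'k1': -0.030417520198559242, 'origin': array([ 896.2376353 , -368.41825476,  916.74739769]), 'orientation': array([-148.71972463,    0.15774462,   39.07577759])}
top {'vertical_fov': 52.80530994221179, 'cx': 315.478539343678, 'cy': 204.6961259021538, 'k1': 0.01962790108109474, 'origin': array([ 425.63846142,   26.08150804, 1190.53594755]), 'orientation': array([-1.73992761e+02, -1.99781342e-02, -8.85352041e+01])}
```

View pics/scene0.png

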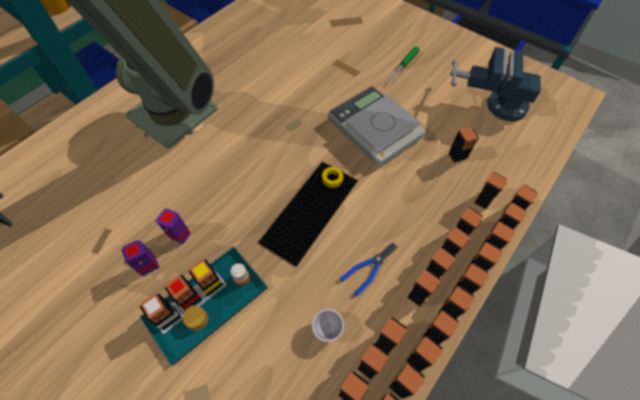

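View pics/top0.png

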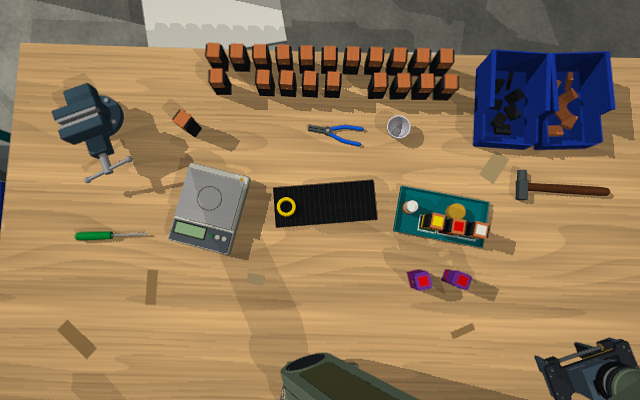

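```bash
cat > h.py <<'E'
from workcell import env
import numpy as np, cv2
from scipy.spatial.transform import Rotation as R
def cal(n):
    c=env.calibration(n); f=200/np.tan(np.radians(c['vertical_fov']/2))
    return c,f,R.from_euler('xyz',c['orientation'],degrees=True).as_matrix()
def ray(n,p,z):
    c,f,M=cal(n); p=np.atleast_2d(np.array(p,float))
    d=(p-[c['cx'],c['cy']])/f; u=d.copy()
    for _ in range(20): u=d/(1+c['k1']*(u**2).sum(1,keepdims=True))
    v=np.c_[u,np.ones(len(u))]@M.T
    t=(z-c['origin'][2])/v[:,2:]
    return (c['origin']+t*v)
def proj(n,P):
    c,f,M=cal(n); q=(np.atleast_2d(P)-c['origin'])@M
    u=q[:,:2]/q[:,2:]; u=u*(1+c['k1']*(u**2).sum(1,keepdims=True))
    return u*f+[c['cx'],c['cy']]
E
python3 - <<'E'
import cv2,numpy as np
a=cv2.imread('pics/top0.png')
print(a.shape)
cv2.imwrite('pics/t_a.png',cv2.resize(a[150:300,380:510],None,fx=5,fy=5,interpolation=cv2.INTER_CUBIC)[:600])
cv2.imwrite('pics/t_b.png',cv2.resize(a[155:260,160:390],None,fx=3.4,fy=3.4,interpolation=cv2.INTER_CUBIC))
s=cv2.imread('pics/scene0.png')
cv2.imwrite('pics/s_a.png',cv2.resize(s[200:370,110:280],None,fx=3.5,fy=3.5,interpolation=cv2.INTER_CUBIC))
E
```

```text
(400, 640, 3)
```

View pics/t_a.png

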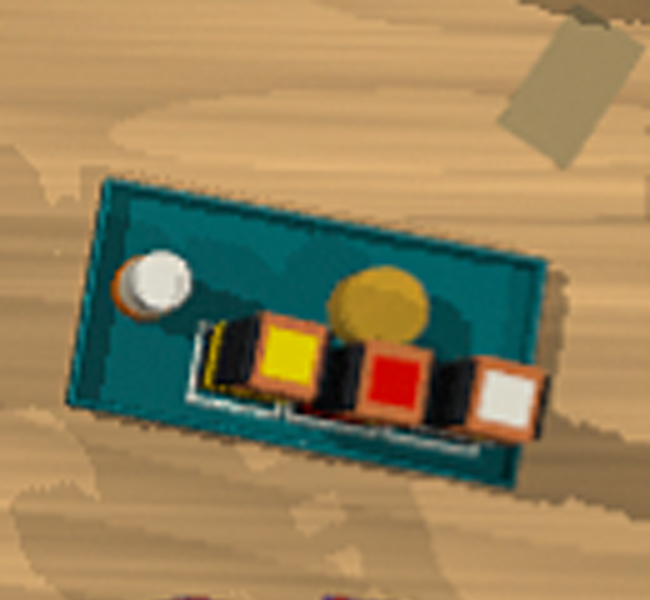

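View pics/t_b.png

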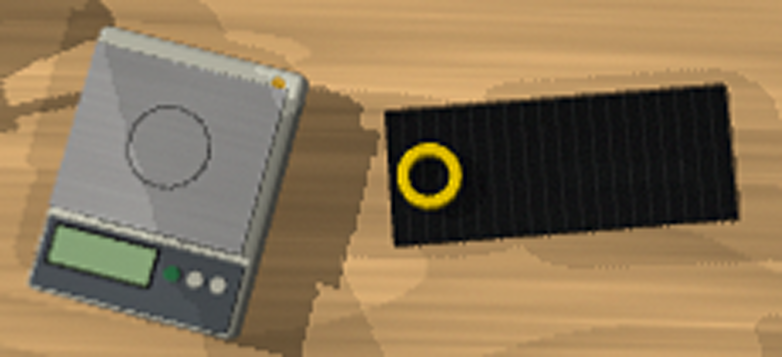

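View pics/s_a.png

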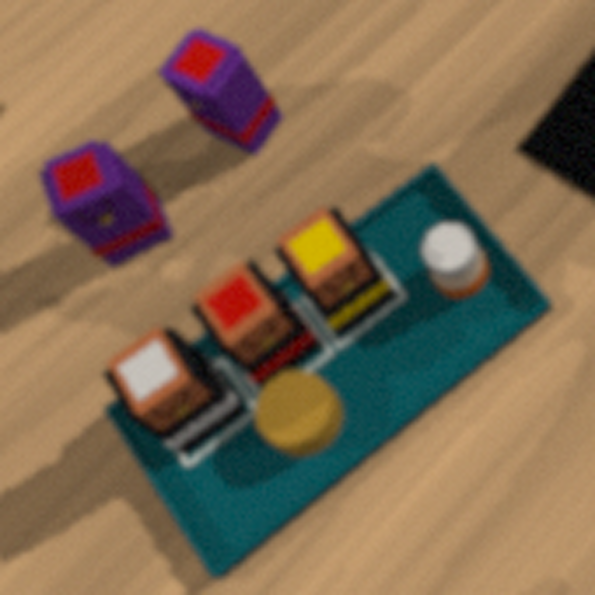

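```bash
cat > m.py <<'E'
from h import *
def cent(mask,minA=15):
    n,l,s,c=cv2.connectedComponentsWithStats(mask.astype(np.uint8))
    return [(s[i,4],c[i]) for i in range(1,n) if s[i,4]>=minA]
def quad(mask):
    cs,_=cv2.findContours(mask.astype(np.uint8),cv2.RETR_EXTERNAL,cv2.CHAIN_APPROX_NONE)
    c=max(cs,key=cv2.contourArea); h=cv2.convexHull(c)
    box=cv2.boxPoints(cv2.minAreaRect(h)); 
    ap=h
    for e in np.linspace(.01,.1,40):
        ap=cv2.approxPolyDP(h,e*cv2.arcLength(h,True),True)
        if len(ap)<=4:break
    q=ap[:,0].astype(float)
    # refine: fit line to hull-contour points near each side
    pts=c[:,0].astype(float); L=[]
    for i in range(len(q)):
        a,b=q[i],q[(i+1)%len(q)]; d=(b-a)/np.linalg.norm(b-a); n=np.array([-d[1],d[0]])
        t=(pts-a)@d; e=abs((pts-a)@n); k=(e<2)&(t>6)&(t<np.linalg.norm(b-a)-6)
        vx,vy,x0,y0=cv2.fitLine(pts[k].astype(np.float32),cv2.DIST_HUBER,0,.01,.01).ravel(); L.append((np.array([x0,y0]),np.array([vx,vy])))
    out=[]
    for i in range(len(q)):
        (p,d),(r,e)=L[i-1],L[i]; s=np.linalg.solve(np.c_[d,-e],r-p); out.append(p+s[0]*d)
    return np.array(out)
E
python3 - <<'E'
from m import *
np.set_printoptions(precision=1,suppress=True)
for n in('top','scene'):
    a=cv2.imread(f'pics/{n}0.png'); hsv=cv2.cvtColor(a,cv2.COLOR_BGR2HSV); H,S,V=hsv[...,0].astype(int),hsv[...,1],hsv[...,2]
    roi=np.zeros(a.shape[:2],bool)
    if n=='top': roi[180:260,385:500]=1
    else: roi[240:365,130:275]=1
    print(n)
    teal=(H>80)&(H<100)&(S>120)&roi
    teal=cv2.morphologyEx(teal.astype(np.uint8),cv2.MORPH_CLOSE,np.ones((3,3)))
    q=quad(teal); print('tray px',q); w=ray(n,q,15); print(w[:,:2], [round(np.linalg.norm(w[i]-w[i-1]),1) for i in range(len(w))],w.mean(0))
    for nm,m in dict(red=((H<6)|(H>174))&(S>220)&(V>190),yel=(H>24)&(H<33)&(S>200)&(V>190),white=(S<40)&(V>200)).items():
        for A,c in cent(m&roi,12):
            print(nm,A,c,ray(n,c,103.5)[0,:2])
    m=(H>15)&(H<28)&(S>150)&roi
    for A,c in cent(m,30): print('brass',A,c,ray(n,c,35)[0,:2])
    roi=np.zeros(a.shape[:2],bool)
    if n=='top': roi[170:235,268:385]=1
    else: roi[155:270,250:365]=1
    m=((V<60)&roi).astype(np.uint8); m=cv2.morphologyEx(m,cv2.MORPH_CLOSE,np.ones((3,3)))
    q=quad(m); w=ray(n,q,4); print('mat',q,w[:,:2], [round(np.linalg.norm(w[i]-w[i-1]),1) for i in range(len(w))],w.mean(0))
E
```

```text
top
tray px [[401.1 185.9]
 [488.  202.2]
 [482.  246.6]
 [393.3 230. ]]
[[ 611.4 -221.8]
 [ 569.4 -475.7]
 [ 439.7 -455.8]
 [ 481.  -199.7]] [np.float64(132.3), np.float64(257.3), np.float64(131.2), np.float64(259.4)] [ 525.4 -338.3   15. ]
red 83 [458.5 226. ] [ 492.3 -357.8]
yel 86 [437.4 220.5] [ 505.5 -301.3]
white 80 [411.7 205.3] [ 545.  -232.1]
white 78 [480.7 229.4] [ 484.6 -417. ]
brass 238 [455.1 211.1] [ 538.9 -372.8]
brass 52 [424.6 223.7] [ 500.6 -285.3]
brass 90 [437.2 220.5] [ 510.7 -321.3]
mat [[371.9 180.3]
 [376.6 218.4]
 [275.5 226.7]
 [273.6 187.9]] [[ 627.8 -137.4]
 [ 514.3 -152.5]
 [ 482.4  144.7]
 [ 597.4  154.7]] [np.float64(293.7), np.float64(114.5), np.float64(298.9), np.float64(115.5)] [555.5   2.4   4. ]
scene
tray px [[232.9 247.8]
 [265.8 286.9]
 [171.1 364.4]
 [141.3 316.8]]
[[ 482.  -203.6]
 [ 612.7 -224.6]
 [ 572.1 -477.1]
 [ 441.6 -454.2]] [np.float64(253.8), np.float64(132.4), np.float64(255.7), np.float64(132.4)] [ 527.1 -339.9   15. ]
yel 104 [200.1 269.9] [ 504.7 -301.1]
brass 179 [200.2 269.9] [ 471.8 -295.2]
brass 98 [211.7 286.8] [ 522.8 -306.1]
brass 421 [194.5 317.1] [ 543.7 -377.4]
mat [[319.2 165.6]
 [356.8 179.4]
 [295.5 265.3]
 [258.  242.3]] [[ 486.3  128.3]
 [ 596.5  157.6]
 [ 628.6 -137.8]
 [ 515.4 -151.1]] [np.float64(281.0), np.float64(114.0), np.float64(297.1), np.float64(114.0)] [556.7  -0.8   4. ]
```

Run:
```python
from m import *
np.set_printoptions(precision=2,suppress=True)
s=env.state(); M=R.from_euler('xyz',s['ee_rot'],degrees=True).as_matrix(); print(M,s['ee_pos'])
g=cv2.imread('pics/top0.png',0); g2=cv2.imread('pics/scene0.png',0)
for n,im,c,r in(('top',g,(210,198),18),('scene',g2,(383,121),22)):
    x0,y0=c[0]-r,c[1]-r; k=im[y0:c[1]+r,x0:c[0]+r]
    bh=cv2.morphologyEx(cv2.resize(k,None,fx=4,fy=4,interpolation=cv2.INTER_CUBIC),cv2.MORPH_BLACKHAT,np.ones((21,21)))
    m=(bh>25).astype(np.uint8)
    cs,_=cv2.findContours(m,cv2.RETR_EXTERNAL,cv2.CHAIN_APPROX_NONE)
    for c in sorted(cs,key=cv2.contourArea)[-2:]:
        if len(c)<20: continue
        e=cv2.fitEllipse(c); p=((np.array(e[0])+.5)/4-.5)+[x0,y0]; print(n,len(c),e[1],p,ray(n,p,62)[0])
# pan corners by hand px in crop t_b /3.4+offset
for nm,p in dict(farL=(103,30),farR=(305,75),botL=(30,287),botR=(233,340)).items():
    print(nm,ray('top',np.array(p)/3.4+[160,155],50)[0])
print('purple',ray('top',[[423,281],[463,281]],100)[:,:2])
```

```text
[[-0.    0.33 -0.94]
 [ 0.   -0.94 -0.33]
 [-1.   -0.   -0.  ]] [ 190.43 -542.06  207.81]
top 575 (94.83683013916016, 97.68567657470703) [209.04 197.89] [555.98 329.03  62.  ]
scene 161 (8.363470077514648, 99.30928039550781) [369.59 103.57] [487.05 362.65  62.  ]
farL [654.39 391.07  50.  ]
farR [620.41 219.2   50.  ]
botL [436.9  438.68  50.  ]
botR [397.48 269.05  50.  ]
purple [[ 343.4  -262.89]
 [ 346.36 -368.93]]
```

Request:
jog_arm --plan '[0, 0, 0, -1, 0, 0, 0, -1, 0, 0, 0, -1, 0, 0, 0, -1, 0, 0, 0, -1, 0, 0, 0, -1, 0, 0, 0, -1, 0, 0, 0, -1, 0, 0, 0, -1, 0, 0, 0, -1, 0, 0, 0, -0.3]' --claw 7 --newtons 25

```text
time_s: 1.02
ee_pos: [190.4, -542.2, 208.1]
ee_rot: [-150.3, 89.9, 111.1]
force: [-0.7, 0.0, -0.6]
gripper_width: 70.1
```

```bash
cat > go.py <<'E'
from h import *
import sys
np.set_printoptions(precision=2,suppress=True)
def go(P,h=None):
    s=env.state(); M=R.from_euler('xyz',s['ee_rot'],degrees=True).as_matrix()
    hd=np.degrees(np.arctan2(M[1,1],M[0,1]))
    print('t',round(s['time_s'],2),'pos',s['ee_pos'],'head',round(hd,2),'F',s['force'],'w',round(s['gripper_width'],2))
    # ideal down tool
    a=np.radians(hd); T=np.c_[[0,0,-1],[np.cos(a),np.sin(a),0],[np.sin(a),-np.cos(a),0]]
    P=[s['ee_pos'][i] if P[i] is None else P[i] for i in range(3)]
    print('shift cm',(np.array(P)-s['ee_pos'])@T/10, 'turn', None if h is None else round(-(h-hd)/6,2))
if __name__=='__main__':
    go([None if v=='n' else float(v) for v in sys.argv[1:4]], float(sys.argv[4]) if len(sys.argv)>4 else None)
E
python3 go.py 505 -301.2 n -9.15
```

```text
t 1.02 pos [ 190.44 -542.24  208.07] head -8.62 F [-0.68  0.04 -0.56] w 70.09
shift cm [  0.    27.49 -28.54] turn 0.09
```

Request:
jog_arm --plan '[0, 2.29, -2.38, 0.09, 0, 2.29, -2.38, 0, 0, 2.29, -2.38, 0, 0, 2.29, -2.38, 0, 0, 2.29, -2.38, 0, 0, 2.29, -2.38, 0, 0, 2.29, -2.38, 0, 0, 2.29, -2.38, 0, 0, 2.29, -2.38, 0, 0, 2.29, -2.38, 0, 0, 2.29, -2.38, 0, 0, 2.29, -2.38, 0]'

```text
time_s: 2.02
ee_pos: [509.0, -304.0, 208.1]
ee_rot: [-103.8, 90.0, 156.8]
force: [-1.1, 0.4, -0.1]
gripper_width: 69.9
```

Request:
jog_arm --plan '[0, 0, 0, 0, 0, 0, 0, 0]'

```text
time_s: 2.18
ee_pos: [508.8, -304.2, 207.8]
ee_rot: [-96.2, 89.9, 164.6]
force: [0.5, 0.2, -0.6]
gripper_width: 70.1
```

```bash
python3 go.py 505 -301.2 84 -9.15
```

```text
t 2.18 pos [ 508.78 -304.16  207.81] head -9.21 F [ 0.46  0.18 -0.64] w 70.08
shift cm [12.38 -0.42 -0.23] turn -0.01
```

Request:
jog_arm --plan '[0, -0.42, -0.23, 0, 1.5, 0, 0, 0, 2.5, 0, 0, 0, 2.5, 0, 0, 0, 2.5, 0, 0, 0, 1.5, 0, 0, 0, 1, 0, 0, 0, 0.9, 0, 0, 0, 0, 0, 0, 0]'

```text
time_s: 2.93
ee_pos: [502.8, -302.5, 83.3]
ee_rot: [-108.2, 89.9, 152.3]
force: [0.5, 0.7, 0.3]
gripper_width: 70.2
```

```bash
python3 go.py 505 -301.2 84 -9.15
python3 - <<'E'
from h import *
a=env.grab_frame('scene')[:,:,::-1]; cv2.imwrite('pics/s1.png',cv2.resize(a[180:350,110:300],None,fx=3.5,fy=3.5,interpolation=cv2.INTER_CUBIC))
E
```

```text
t 2.93 pos [ 502.84 -302.51   83.3 ] head -9.46 F [0.54 0.71 0.31] w 70.16
shift cm [-0.07  0.19 -0.16] turn -0.05
```

View pics/s1.png

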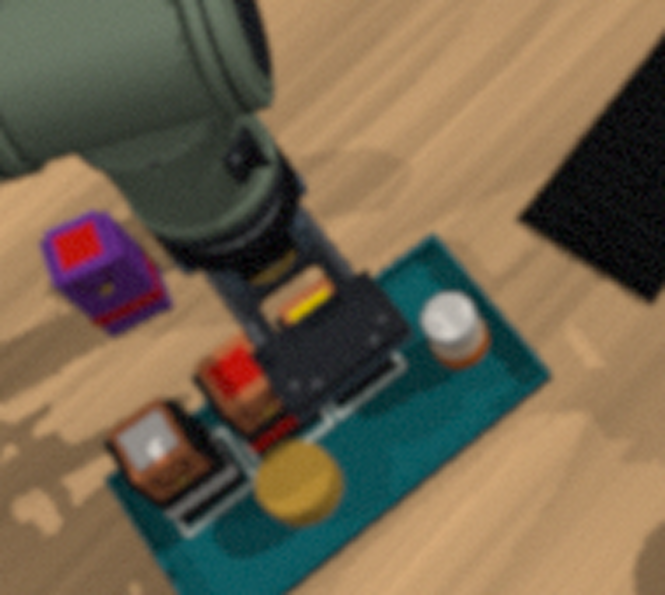

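The open gripper straddles the yellow block (about (195,268) in the full scene picture). A small correction first, then I close.

Request:
jog_arm --plan '[0, 0.15, -0.15, 0, 0, 0, 0, 0, 0, 0, 0, 0]'

```text
time_s: 3.23
ee_pos: [506.8, -301.4, 85.6]
ee_rot: [66.0, 89.9, -33.3]
force: [1.0, -0.4, -0.1]
gripper_width: 69.8
```

Request:
jog_arm --plan '[0, 0, 0, 0, 0, 0, 0, 0, 0, 0, 0, 0, 0, 0, 0, 0, 0, 0, 0, 0, 0, 0, 0, 0, 0, 0, 0, 0]' --claw 3.6 --newtons 25

```text
time_s: 3.82
ee_pos: [506.0, -301.2, 84.6]
ee_rot: [16.6, 90.0, -82.8]
force: [-0.2, -0.3, 0.9]
gripper_width: 41.2
```

```bash
python3 go.py 505 -301.2 84 -9.15
```

```text
t 3.82 pos [ 506.04 -301.17   84.59] head -9.38 F [-0.16 -0.32  0.88] w 41.21
shift cm [ 0.06 -0.1   0.02] turn -0.04
```

Request:
jog_arm --plan '[-0.5, 0, 0, 0, -1, 0, 0, 0, -2, 0, 0, 0, -3, 0, 0, 0, -3, 0, 0, 0, -2, 0, 0, 0, -1, 0, 0, 0, 0, 0, 0, 0, 0, 0, 0, 0]'

```text
time_s: 4.57
ee_pos: [505.6, -300.9, 209.2]
ee_rot: [-105.1, 90.0, 155.6]
force: [-0.0, 0.4, -3.8]
gripper_width: 41.0
```

```bash
python3 go.py 552.8 30.8 n -9.15
```

```text
t 4.57 pos [ 505.61 -300.89  209.15] head -9.39 F [-0.03  0.44 -3.79] w 41.01
shift cm [  0.    -0.75 -33.49] turn -0.04
```

Request:
jog_arm --plan '[0, 0, -1, 0, 0, 0, -2.5, 0, 0, 0, -3, 0, 0, 0, -3, 0, 0, -0.15, -3.5, 0, 0, -0.15, -3.5, 0, 0, -0.15, -3.5, 0, 0, -0.15, -3.5, 0, 0, -0.15, -3.5, 0, 0, 0, -3, 0, 0, 0, -2.5, 0, 0, 0, -1, 0]'

```text
time_s: 5.57
ee_pos: [552.2, 34.6, 207.6]
ee_rot: [-106.9, 89.8, 153.9]
force: [-0.4, 0.2, -2.9]
gripper_width: 40.7
```

Request:
jog_arm --plan '[1, 0, 0, 0, 2, 0, 0, 0, 2.5, 0, 0, 0, 2.5, 0, 0, 0, 2, 0, 0, 0, 1, 0, 0, 0, 0.7, 0, 0, 0, 0.3, 0, 0, 0, 0, 0, 0, 0, 0, 0, 0, 0]'

```text
time_s: 6.4
ee_pos: [554.0, 30.4, 90.4]
ee_rot: [95.5, 89.9, -3.9]
force: [-1.5, 0.3, -2.2]
gripper_width: 41.1
```

```bash
python3 go.py 552.8 30.8 86 -9.15
```

```text
t 6.4 pos [554.    30.38  90.35] head -9.4 F [-1.55  0.31 -2.21] w 41.06
shift cm [ 0.44 -0.12 -0.02] turn -0.04
```

Request:
jog_arm --plan '[0.1, 0, 0, 0, 0.1, 0, 0, 0, 0.1, 0, 0, 0, 0.05, 0, 0, 0, 0, 0, 0, 0, 0, 0, 0, 0]'

```text
time_s: 6.9
ee_pos: [553.3, 30.7, 86.1]
ee_rot: [65.8, 90.0, -33.6]
force: [-0.4, 0.2, -2.6]
gripper_width: 40.6
```

Request:
jog_arm --plan '[0.05, 0, 0, 0, 0.03, 0, 0, 0, 0, 0, 0, 0, 0, 0, 0, 0]'

```text
time_s: 7.23
ee_pos: [553.4, 30.6, 85.6]
ee_rot: [87.4, 90.0, -12.0]
force: [-0.3, -0.5, 0.3]
gripper_width: 40.7
```

Request:
jog_arm --plan '[0, 0, 0, 0, 0, 0, 0, 0, 0, 0, 0, 0, 0, 0, 0, 0, -1, 0, 0, 0, -2, 0, 0, 0, -3, 0, 0, 0, -3, 0, 0, 0, -2.4, 0, 0, 0, -1, 0, 0, 0, 0, 0, 0, 0]' --claw 7

```text
time_s: 8.15
ee_pos: [554.8, 30.7, 212.4]
ee_rot: [100.7, 89.6, 1.3]
force: [0.7, 0.3, -0.5]
gripper_width: 69.9
```

```bash
python3 go.py 492.3 -358 n -9.15
```

```text
t 8.15 pos [554.84  30.67 212.37] head -9.39 F [ 0.75  0.29 -0.46] w 69.92
shift cm [ 0.    0.17 39.37] turn -0.04
```

Request:
jog_arm --plan '[0, 0, 2.5, -0.04, 0, 0.1, 3, 0, 0, 0, 3.5, 0, 0, 0, 3.5, 0, 0, 0, 3.6, 0, 0, 0, 3.6, 0, 0, 0, 3.6, 0, 0, 0, 3.6, 0, 0, 0, 3.5, 0, 0, 0, 3.5, 0, 0, 0, 3, 0, 0, 0, 2.5, 0]'

```text
time_s: 9.15
ee_pos: [490.0, -360.3, 207.0]
ee_rot: [-110.7, 89.8, 150.0]
force: [1.1, 1.0, 0.1]
gripper_width: 69.8
```

Request:
jog_arm --plan '[0, 0, 0, 0, 0, 0, 0, 0]'

```text
time_s: 9.32
ee_pos: [490.4, -358.9, 207.0]
ee_rot: [-122.6, 89.8, 138.1]
force: [0.4, 0.4, 0.7]
gripper_width: 69.8
```

```bash
python3 go.py 492.3 -358 84 -9.15;sleep 0; python3 go.py 484.6 -417 84 -9.15
```

```text
t 9.32 pos [ 490.36 -358.93  207.01] head -9.28 F [0.41 0.42 0.65] w 69.83
shift cm [12.3   0.18 -0.12] turn -0.02
t 9.32 pos [ 490.36 -358.93  207.01] head -9.28 F [0.41 0.42 0.65] w 69.83
shift cm [12.3   0.37  5.82] turn -0.02
```

Request:
jog_arm --plan '[1, 0.16, -0.1, 0, 2, 0, 0, 0, 2.5, 0, 0, 0, 2.5, 0, 0, 0, 2, 0, 0, 0, 1.3, 0, 0, 0, 0.7, 0, 0, 0, 0.3, 0, 0, 0, 0, 0, 0, 0, 0, 0, 0, 0]'

```text
time_s: 10.15
ee_pos: [493.9, -357.6, 86.9]
ee_rot: [63.3, 89.9, -35.8]
force: [-0.2, -0.0, -0.1]
gripper_width: 69.8
```

```bash
python3 go.py 492.3 -358 84 -9.15
```

```text
t 10.15 pos [ 493.86 -357.55   86.87] head -9.11 F [-0.18 -0.01 -0.07] w 69.84
shift cm [ 0.29 -0.15  0.07] turn 0.01
```

Request:
jog_arm --plan '[0.15, -0.08, 0, 0, 0, 0, 0, 0, 0, 0, 0, 0]'

```text
time_s: 10.4
ee_pos: [492.7, -357.9, 85.4]
ee_rot: [60.8, 89.9, -38.3]
force: [-0.4, -0.2, 0.4]
gripper_width: 70.0
```

Request:
jog_arm --plan '[0, 0, 0, 0, 0, 0, 0, 0, 0, 0, 0, 0, 0, 0, 0, 0, 0, 0, 0, 0, 0, 0, 0, 0, 0, 0, 0, 0]' --claw 3.6

```text
time_s: 10.98
ee_pos: [492.6, -357.7, 84.8]
ee_rot: [52.6, 90.0, -46.5]
force: [-0.5, 0.0, 0.4]
gripper_width: 40.7
```

Request:
jog_arm --plan '[-0.5, 0, 0, 0, -1, 0, 0, 0, -2, 0, 0, 0, -3, 0, 0, 0, -3, 0, 0, 0, -2, 0, 0, 0, -1, 0, 0, 0, 0, 0, 0, 0, 0, 0, 0, 0]'

```text
time_s: 11.73
ee_pos: [492.1, -357.4, 209.4]
ee_rot: [-111.0, 90.0, 149.9]
force: [-0.1, 0.3, -3.7]
gripper_width: 41.1
```

```bash
python3 go.py 560.2 -38.8 n -9.15
```

```text
t 11.73 pos [ 492.09 -357.38  209.39] head -9.15 F [-0.14  0.26 -3.67] w 41.12
shift cm [  0.     1.66 -32.54] turn 0.0
```

Request:
jog_arm --plan '[0, 0, -1, 0, 0, 0, -2, 0, 0, 0.2, -3, 0, 0, 0.2, -3, 0, 0, 0.2, -3.5, 0, 0, 0.2, -3.5, 0, 0, 0.2, -3.5, 0, 0, 0.2, -3.5, 0, 0, 0.2, -3.5, 0, 0, 0.2, -3, 0, 0, 0, -2, 0, 0, 0, -1, 0]'

```text
time_s: 12.73
ee_pos: [558.9, -35.9, 207.8]
ee_rot: [-102.6, 89.8, 158.4]
force: [0.2, -0.8, -3.0]
gripper_width: 40.8
```

Request:
jog_arm --plan '[1, 0, 0, 0, 2, 0, 0, 0, 2.5, 0, 0, 0, 2.5, 0, 0, 0, 2, 0, 0, 0, 1, 0, 0, 0, 0.7, 0, 0, 0, 0.3, 0, 0, 0, 0, 0, 0, 0, 0, 0, 0, 0]'

```text
time_s: 13.57
ee_pos: [560.7, -39.7, 90.6]
ee_rot: [88.3, 89.9, -10.8]
force: [-0.2, -0.5, -2.6]
gripper_width: 40.9
```

Request:
jog_arm --plan '[0.1, 0, 0, 0, 0.1, 0, 0, 0, 0.1, 0, 0, 0, 0.05, 0, 0, 0, 0, 0, 0, 0, 0, 0, 0, 0]'

```text
time_s: 14.07
ee_pos: [560.0, -39.3, 86.3]
ee_rot: [67.7, 90.0, -31.4]
force: [-0.2, -0.1, -1.3]
gripper_width: 40.6
```

Request:
jog_arm --plan '[0.05, 0, 0, 0, 0.03, 0, 0, 0, 0, 0, 0, 0, 0, 0, 0, 0]'

```text
time_s: 14.4
ee_pos: [560.1, -39.3, 85.8]
ee_rot: [87.5, 90.0, -11.7]
force: [-0.2, -0.6, 1.1]
gripper_width: 40.2
```

Contact, so release and go to the white block.

Request:
jog_arm --plan '[0, 0, 0, 0, 0, 0, 0, 0, 0, 0, 0, 0, 0, 0, 0, 0, -1, 0, 0, 0, -2, 0, 0, 0, -3, 0, 0, 0, -3, 0, 0, 0, -2.4, 0, 0, 0, -1, 0, 0, 0, 0, 0, 0, 0]' --claw 7

```text
time_s: 15.32
ee_pos: [561.5, -39.4, 212.6]
ee_rot: [93.3, 89.6, -5.9]
force: [-0.4, -0.5, -0.5]
gripper_width: 69.9
```

```bash
python3 go.py 484.6 -417 n -9.15
```

```text
t 15.32 pos [561.47 -39.45 212.63] head -9.15 F [-0.4  -0.51 -0.53] w 69.85
shift cm [ 0.   -1.59 38.5 ] turn 0.0
```

Request:
jog_arm --plan '[0, 0, 2, 0, 0, -0.2, 3, 0, 0, -0.2, 3.5, 0, 0, -0.2, 3.5, 0, 0, -0.2, 3.6, 0, 0, -0.2, 3.6, 0, 0, -0.2, 3.6, 0, 0, -0.2, 3.6, 0, 0, 0, 3.5, 0, 0, 0, 3.5, 0, 0, 0, 3, 0, 0, 0, 2, 0]'

```text
time_s: 16.32
ee_pos: [483.4, -418.6, 206.9]
ee_rot: [-106.9, 89.8, 153.9]
force: [0.6, 0.8, 0.1]
gripper_width: 70.1
```

Request:
jog_arm --plan '[0, 0, 0, 0, 0, 0, 0, 0, 0, 0, 0, 0]'

```text
time_s: 16.57
ee_pos: [484.7, -415.0, 208.0]
ee_rot: [-133.3, 89.8, 127.5]
force: [-0.2, 0.1, 0.1]
gripper_width: 70.2
```

```bash
python3 go.py 484.6 -417 84 -9.15
```

```text
t 16.57 pos [ 484.7  -414.98  208.04] head -9.14 F [-0.23  0.13  0.14] w 70.16
shift cm [12.4   0.02  0.2 ] turn 0.0
```

Request:
jog_arm --plan '[1, 0, 0.15, 0, 2, 0, 0, 0, 2.5, 0, 0, 0, 2.5, 0, 0, 0, 2, 0, 0, 0, 1.3, 0, 0, 0, 0.8, 0, 0, 0, 0.3, 0, 0, 0, 0, 0, 0, 0, 0, 0, 0, 0, 0, 0, 0, 0]'

```text
time_s: 17.48
ee_pos: [485.5, -418.0, 86.7]
ee_rot: [56.8, 89.9, -42.3]
force: [-0.2, -0.1, 0.3]
gripper_width: 69.9
```

```bash
python3 go.py 484.6 -417 84 -9.15
```

```text
t 17.48 pos [ 485.51 -418.04   86.66] head -9.13 F [-0.23 -0.13  0.26] w 69.88
shift cm [ 0.27 -0.11 -0.09] turn 0.0
```

Request:
jog_arm --plan '[0.15, -0.06, -0.07, 0, 0, 0, 0, 0, 0, 0, 0, 0]'

```text
time_s: 17.73
ee_pos: [484.4, -417.0, 84.4]
ee_rot: [54.9, 90.0, -44.3]
force: [0.8, -0.5, -0.8]
gripper_width: 69.9
```

Request:
jog_arm --plan '[0, 0, 0, 0, 0, 0, 0, 0, 0, 0, 0, 0, 0, 0, 0, 0, 0, 0, 0, 0, 0, 0, 0, 0, 0, 0, 0, 0]' --claw 3.6

```text
time_s: 18.32
ee_pos: [484.4, -416.9, 84.0]
ee_rot: [70.7, 90.0, -28.4]
force: [0.3, 0.8, -0.1]
gripper_width: 41.1
```

Request:
jog_arm --plan '[-0.5, 0, 0, 0, -1, 0, 0, 0, -2, 0, 0, 0, -3, 0, 0, 0, -3, 0, 0, 0, -2, 0, 0, 0, -1, 0, 0, 0, 0, 0, 0, 0, 0, 0, 0, 0]'

```text
time_s: 19.07
ee_pos: [484.0, -416.7, 208.6]
ee_rot: [-116.2, 90.0, 144.6]
force: [0.5, 0.4, -2.9]
gripper_width: 41.4
```

```bash
python3 go.py 567.7 -108.3 n -9.15
```

```text
t 19.07 pos [ 483.99 -416.67  208.58] head -9.15 F [ 0.53  0.41 -2.87] w 41.36
shift cm [  0.     3.36 -31.78] turn 0.0
```

Request:
jog_arm --plan '[0, 0, -1, 0, 0, 0.34, -2, 0, 0, 0.34, -3, 0, 0, 0.34, -3, 0, 0, 0.34, -3.3, 0, 0, 0.34, -3.4, 0, 0, 0.34, -3.4, 0, 0, 0.34, -3.4, 0, 0, 0.34, -3.3, 0, 0, 0.34, -3, 0, 0, 0.34, -2, 0, 0, 0, -1, 0]'

```text
time_s: 20.07
ee_pos: [568.0, -104.8, 207.0]
ee_rot: [-112.1, 89.8, 148.9]
force: [-0.1, 0.4, -2.5]
gripper_width: 41.1
```

Request:
jog_arm --plan '[1, 0, 0, 0, 2, 0, 0, 0, 2.5, 0, 0, 0, 2.5, 0, 0, 0, 2, 0, 0, 0, 1, 0, 0, 0, 0.7, 0, 0, 0, 0.3, 0, 0, 0, 0, 0, 0, 0, 0, 0, 0, 0]'

```text
time_s: 20.9
ee_pos: [569.1, -108.8, 89.8]
ee_rot: [81.5, 89.9, -17.6]
force: [0.2, 0.5, -1.6]
gripper_width: 41.4
```

Request:
jog_arm --plan '[0.1, 0, 0, 0, 0.1, 0, 0, 0, 0.1, 0, 0, 0, 0.05, 0, 0, 0, 0, 0, 0, 0, 0, 0, 0, 0]'

```text
time_s: 21.4
ee_pos: [568.5, -108.3, 85.5]
ee_rot: [53.7, 90.0, -45.4]
force: [-0.3, -0.4, -2.9]
gripper_width: 41.6
```

Request:
jog_arm --plan '[0.05, 0, 0, 0, 0.03, 0, 0, 0, 0, 0, 0, 0, 0, 0, 0, 0]'

```text
time_s: 21.73
ee_pos: [568.6, -108.4, 85.0]
ee_rot: [77.6, 90.0, -21.5]
force: [-0.8, 0.2, -0.1]
gripper_width: 41.3
```

Request:
jog_arm --plan '[0, 0, 0, 0, 0, 0, 0, 0, 0, 0, 0, 0, 0, 0, 0, 0, -1, 0, 0, 0, -2, 0, 0, 0, -3, 0, 0, 0, -3, 0, 0, 0, -2.4, 0, 0, 0, -1, 0, 0, 0, 0, 0, 0, 0]' --claw 7.5

```text
time_s: 22.65
ee_pos: [570.0, -108.7, 211.9]
ee_rot: [86.5, 89.6, -12.7]
force: [0.7, 0.3, -0.4]
gripper_width: 74.9
```

Run:
```python
from h import *
for n in('top','scene'): cv2.imwrite(f'pics/{n}2.png',env.grab_frame(n)[:,:,::-1])
a=cv2.imread('pics/top2.png');cv2.imwrite('pics/t2c.png',cv2.resize(a[165:265,265:500],None,fx=3.4,fy=3.4,interpolation=cv2.INTER_CUBIC))
a=cv2.imread('pics/scene2.png');cv2.imwrite('pics/s2c.png',cv2.resize(a[150:370,120:370],None,fx=2.7,fy=2.7,interpolation=cv2.INTER_CUBIC))
```

```text
(no output)
```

View pics/t2c.png

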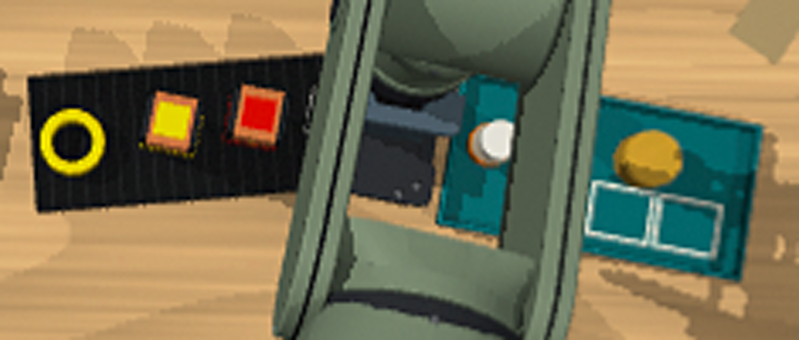

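View pics/s2c.png

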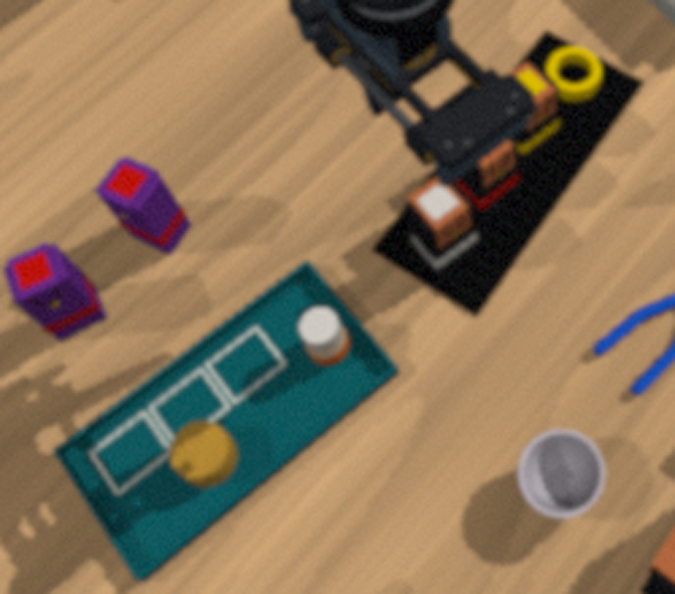

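Three blocks stand upright on the mat; outlines are clear at scene crop (130,452), (190,398), (245,362), and the weight at (205,455). Measuring outlines and weight now.

Run:
```python
from m import *
np.set_printoptions(precision=1,suppress=True)
for n in('top','scene'):
    a=cv2.imread(f'pics/{n}2.png'); hsv=cv2.cvtColor(a,cv2.COLOR_BGR2HSV); H,S,V=hsv[...,0].astype(int),hsv[...,1],hsv[...,2]
    roi=np.zeros(a.shape[:2],bool)
    if n=='top': roi[190:245,440:492]=1
    else: roi[245:365,140:275]=1
    m=(H>15)&(H<29)&(S>150)&roi
    for A,c in cent(m,60): print(n,'brass',A,c,'z19',ray(n,c,19)[0,:2])
    # outlines: interiors of the white frames = teal holes enclosed by white
    w=(S<110)&(V>120)&roi
    w=w.astype(np.uint8)
    cs,hh=cv2.findContours(cv2.resize(w,None,fx=4,fy=4,interpolation=cv2.INTER_NEAREST),cv2.RETR_CCOMP,cv2.CHAIN_APPROX_NONE)
    for c,h in zip(cs,hh[0]):
        if h[3]>=0 and cv2.contourArea(c)>600:
            r=cv2.minAreaRect(c); mm=cv2.moments(c); p=np.array([mm['m10'],mm['m01']])/mm['m00']; p=(p+.5)/4-.5
            print(n,'hole',cv2.contourArea(c)/16,p,ray(n,p,3)[0,:2])
```

```text
top brass 252 [455.1 211.4] z19 [ 539.5 -378.1]
top hole 221.9375 [466.8 230.6] [ 485.4 -417.2]
scene brass 394 [194.9 317.7] z19 [ 539.1 -377.9]
```

```bash
python3 - <<'E'
from m import *
np.set_printoptions(precision=1,suppress=True)
for n in('top','scene'):
    a=cv2.imread(f'pics/{n}2.png'); 
    roi=np.zeros(a.shape[:2],np.uint8)
    cv2.fillPoly(roi,[np.round(proj(n,[[*(np.array([526.3,-339])+R.from_euler('z',-9.15,degrees=True).as_matrix()[:2,:2]@p),3] for p in [(-56,-118),(2,-118),(2,66),(-56,66)]])).astype(int)],1)
    big=cv2.resize(a,None,fx=4,fy=4,interpolation=cv2.INTER_LINEAR)
    rb=cv2.resize(roi,None,fx=4,fy=4,interpolation=cv2.INTER_NEAREST)
    for T in(70,85,100):
        w=((big[...,2]>T)&(rb>0)&(big[...,0]>T)).astype(np.uint8)
        cs,hh=cv2.findContours(w,cv2.RETR_CCOMP,cv2.CHAIN_APPROX_NONE)
        for c,h in zip(cs,hh[0]):
            if h[3]>=0 and cv2.contourArea(c)>800:
                mm=cv2.moments(c); p=np.array([mm['m10'],mm['m01']])/mm['m00']; p=(p+.5)/4-.5
                r=ray(n,(cv2.boxPoints(cv2.minAreaRect(c))+.5)/4-.5,3)
                print(n,T,cv2.contourArea(c)/16,p,ray(n,p,3)[0,:2])
E
python3 go.py 539.3 -378 n -9.15
```

```text
top 70 209.71875 [466.8 230.9] [ 484.7 -417.2]
top 70 204.09375 [447.  227.3] [ 493.7 -359.6]
top 85 218.84375 [466.8 230.8] [ 485.  -417.3]
top 85 211.59375 [447.  227.2] [ 493.8 -359.5]
top 100 219.03125 [447.  227.2] [ 493.9 -359.6]
scene 70 324.34375 [168.  317.6] [ 484.7 -417.4]
scene 70 254.09375 [189.8 299.7] [ 492.1 -357.7]
scene 70 280.5625 [210.7 284.7] [ 503.6 -301.8]
scene 85 350.78125 [168.  317.7] [ 484.9 -417.5]
scene 85 302.25 [210.8 284.8] [ 503.9 -301.8]
t 22.75 pos [ 567.91 -108.26  207.93] head -9.15 F [-0.33  1.11 -0.71] w 75.01
shift cm [ 0.    1.46 27.09] turn 0.0
```

Request:
jog_arm --plan '[0, 0, 0, -1, 0, 0, 0, -1, 0, 0, 0, -1, 0, 0, 0, -1, 0, 0, 0, -1, 0, 0, 0, -1, 0, 0, 0, -1, 0, 0, 0, -1, 0, 0, 0, -1, 0, 0, 0, -1, 0, 0, 0, 0]' --claw 6.8

```text
time_s: 23.67
ee_pos: [567.2, -108.2, 206.2]
ee_rot: [-151.3, 89.7, 169.7]
force: [0.0, 0.8, 0.4]
gripper_width: 67.9
```

```bash
python3 go.py 539.3 -378 n 50.85
```

```text
t 23.67 pos [ 567.25 -108.17  206.16] head 50.95 F [0.02 0.81 0.37] w 67.91
shift cm [  0.   -22.72  14.83] turn 0.02
```

Request:
jog_arm --plan '[0, -1, 0.7, 0, 0, -1.7, 1.1, 0, 0, -2, 1.3, 0, 0, -2.2, 1.4, 0, 0, -2.3, 1.5, 0, 0, -2.3, 1.5, 0, 0, -2.3, 1.5, 0, 0, -2.3, 1.5, 0, 0, -2.2, 1.4, 0, 0, -2, 1.3, 0, 0, -1.5, 1, 0, 0, -0.9, 0.6, 0]'

```text
time_s: 24.67
ee_pos: [538.9, -380.4, 207.6]
ee_rot: [-149.2, 89.9, 171.5]
force: [0.3, -0.3, -1.2]
gripper_width: 68.1
```

Request:
jog_arm --plan '[0, 0, 0, 0, 0, 0, 0, 0, 0, 0, 0, 0]'

```text
time_s: 24.92
ee_pos: [540.1, -376.7, 208.5]
ee_rot: [145.8, 89.9, 106.7]
force: [0.6, -0.0, -0.2]
gripper_width: 67.8
```

```bash
python3 go.py 539.3 -378 31 50.85
```

```text
t 24.92 pos [ 540.07 -376.71  208.53] head 50.88 F [ 0.57 -0.04 -0.21] w 67.75
shift cm [17.75 -0.15  0.02] turn 0.0
```

Request:
jog_arm --plan '[1, -0.12, 0, 0, 2, 0, 0, 0, 3, 0, 0, 0, 3, 0, 0, 0, 3, 0, 0, 0, 2, 0, 0, 0, 1, 0, 0, 0, 0.7, 0, 0, 0, 0.3, 0, 0, 0, 0, 0, 0, 0, 0, 0, 0, 0, 0, 0, 0, 0]'

```text
time_s: 25.92
ee_pos: [540.0, -379.3, 50.2]
ee_rot: [2.3, 89.8, -36.9]
force: [0.4, 0.1, 0.4]
gripper_width: 68.2
```

```bash
python3 go.py 539.3 -378 31 50.85;python3 - <<'E'
from h import *
a=env.grab_frame('scene')[:,:,::-1]; cv2.imwrite('pics/s3.png',cv2.resize(a[220:370,120:290],None,fx=3.5,fy=3.5,interpolation=cv2.INTER_CUBIC))
E
```

```text
t 25.92 pos [ 540.   -379.3    50.17] head 50.86 F [0.38 0.06 0.36] w 68.2
shift cm [ 1.92  0.06 -0.14] turn 0.0
```

View pics/s3.png

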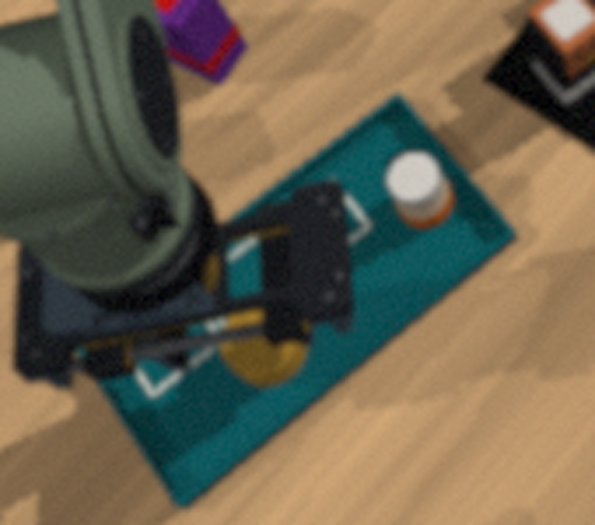

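Request:
jog_arm --plan '[0.4, 0, 0, 0, 0.4, 0, 0, 0, 0.4, 0, 0, 0, 0.3, 0, 0, 0, 0.2, 0, 0, 0, 0, 0, 0, 0, 0, 0, 0, 0, 0, 0, 0, 0]'

```text
time_s: 26.63
ee_pos: [539.3, -378.9, 31.7]
ee_rot: [-5.6, 90.0, -44.8]
force: [0.4, 0.0, -0.6]
gripper_width: 68.3
```

```bash
python3 go.py 539.3 -378 31 50.85
```

```text
t 26.63 pos [ 539.3  -378.87   31.74] head 50.85 F [ 0.44  0.02 -0.58] w 68.32
shift cm [ 0.07  0.07 -0.05] turn 0.0
```

Request:
jog_arm --plan '[0.05, 0.05, -0.05, 0, 0, 0, 0, 0, 0, 0, 0, 0, 0, 0, 0, 0, 0, 0, 0, 0, 0, 0, 0, 0, 0, 0, 0, 0, 0, 0, 0, 0]' --claw 4 --newtons 35

```text
time_s: 27.3
ee_pos: [539.1, -378.1, 31.2]
ee_rot: [-26.8, 90.0, -66.0]
force: [-0.7, 0.3, -0.5]
gripper_width: 39.9
```

Request:
jog_arm --plan '[-0.2, 0, 0, 0, -0.5, 0, 0, 0, -1, 0, 0, 0, -2, 0, 0, 0, -3, 0, 0, 0, -3, 0, 0, 0, -3, 0, 0, 0, -2, 0, 0, 0, -1, 0, 0, 0, -0.3, 0, 0, 0, 0, 0, 0, 0, 0, 0, 0, 0]'

```text
time_s: 28.3
ee_pos: [538.4, -377.6, 189.8]
ee_rot: [-175.7, 89.9, 145.1]
force: [0.5, 0.0, 0.5]
gripper_width: 40.0
```

```bash
python3 go.py 556 329 n;python3 - <<'E'
from h import *
a=env.grab_frame('scene')[:,:,::-1]; cv2.imwrite('pics/s4.png',a)
a=cv2.resize(a[180:370,120:290],None,fx=3,fy=3,interpolation=cv2.INTER_CUBIC);cv2.imwrite('pics/s4c.png',a)
E
```

```text
t 28.3 pos [ 538.45 -377.57  189.78] head 50.86 F [0.46 0.02 0.51] w 39.99
shift cm [  0.    55.91 -43.24] turn None
```

View pics/s4c.png

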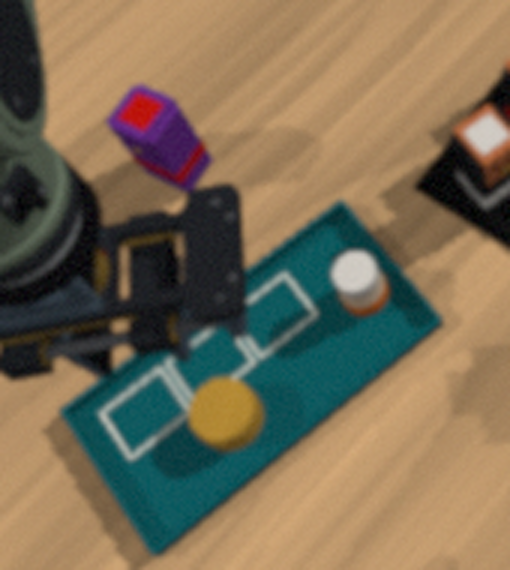

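Run:
```python
from m import *
np.set_printoptions(precision=1,suppress=True)
cv2.imwrite('pics/top4.png',env.grab_frame('top')[:,:,::-1])
for n in('top','scene'):
    a=cv2.imread(f'pics/{"top4" if n=="top" else "s4"}.png'); hsv=cv2.cvtColor(a,cv2.COLOR_BGR2HSV); H,S,V=hsv[...,0].astype(int),hsv[...,1],hsv[...,2]
    roi=np.zeros(a.shape[:2],bool)
    if n=='top': roi[190:245,440:492]=1
    else: roi[245:365,140:275]=1
    m=(H>15)&(H<29)&(S>150)&roi
    for A,c in cent(m,60): print(n,'brass',A,c,'z19',ray(n,c,19)[0,:2])
a=cv2.imread('pics/top4.png');cv2.imwrite('pics/t4c.png',cv2.resize(a[165:265,365:500],None,fx=5,fy=5,interpolation=cv2.INTER_CUBIC))
```

```text
top brass 253 [455.1 211.6] z19 [ 539.2 -378.2]
scene brass 401 [194.8 317.6] z19 [ 538.8 -377.9]
```

View pics/t4c.png

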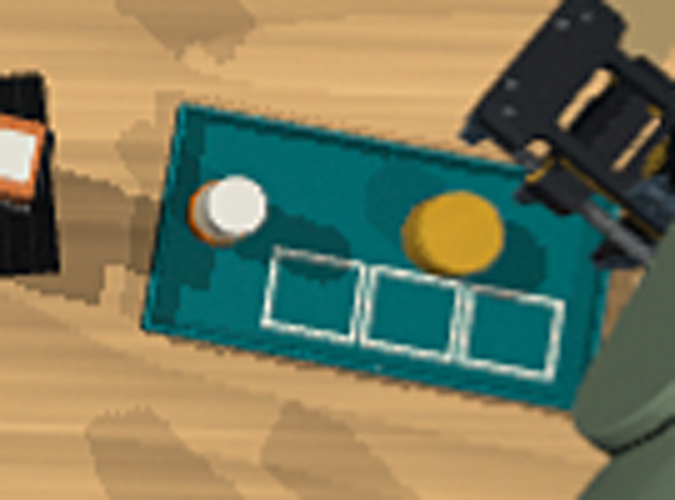

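Run:
```python
from h import *
np.set_printoptions(precision=1,suppress=True)
p=proj('scene',[[538.4,-377.6,189.8],[538.4,-377.6,165],[538.4,-377.6,240]]); print('s4 scene',p,(p-[120,180])*3)
p=proj('top',[[538.4,-377.6,189.8],[538.4,-377.6,165]]); print('top4 crop',p,(p-[365,165])*5)
p=proj('scene',[[540,-379,50],[540,-379,25],[540,-379,110]]); print('s3',(p-[120,220])*3.5)
a=np.radians(50.85)
for w in(20,34): 
  for sg in(1,-1):
    print(w,sg,(proj('scene',[540+sg*w*np.cos(a),-379+sg*w*np.sin(a),25])-[120,220])*3.5,(proj('scene',[538.4+sg*w*np.cos(a),-377.6+sg*w*np.sin(a),165])-[120,180])*3)
```

```text
s4 scene [[169.8 294.7]
 [174.  298.6]
 [160.4 286.3]] [[149.3 344.2]
 [162.  355.7]
 [121.2 318.8]]
top4 crop [[478.6 205.9]
 [474.7 206.9]] [[568.  204.3]
 [548.3 209.3]]
s3 [[248.2 331.9]
 [259.3 341.8]
 [219.  305.8]]
20 1 [[290.8 335.5]] [[193.3 349.6]]
20 -1 [[227.7 348.2]] [[130.5 361.8]]
34 1 [[312.8 331.1]] [[215.1 345.3]]
34 -1 [[205.5 352.6]] [[108.5 366.1]]
```

View pics/s4.png

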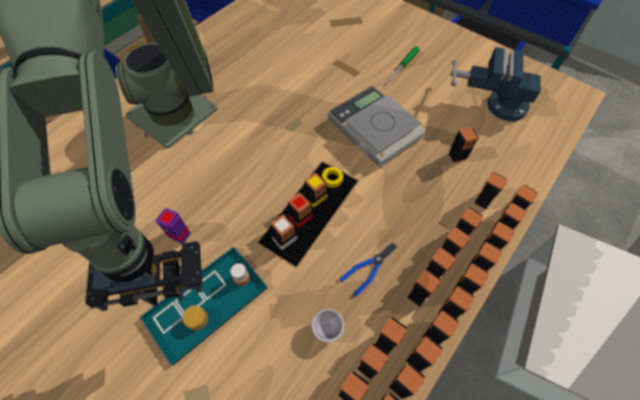

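View pics/top4.png

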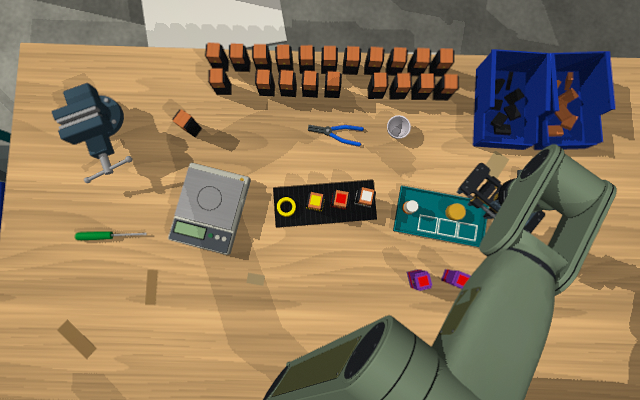

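Run:
```python
from h import *
a=cv2.imread('pics/s4.png'); b=cv2.resize(a[235:345,75:225],None,fx=5.3,fy=5.3,interpolation=cv2.INTER_CUBIC)
al=np.radians(50.85)
for z in(165,190):
  for w in(20,34):
    for sg in(1,-1):
      p=(proj('scene',[538.4+sg*w*np.cos(al),-377.6+sg*w*np.sin(al),z])[0]-[75,235])*5.3
      cv2.circle(b,tuple(p.astype(int)),3,(0,0,255) if z==165 else (0,255,0),-1)
cv2.imwrite('pics/s4z.png',b)
```

```text
(no output)
```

View pics/s4z.png

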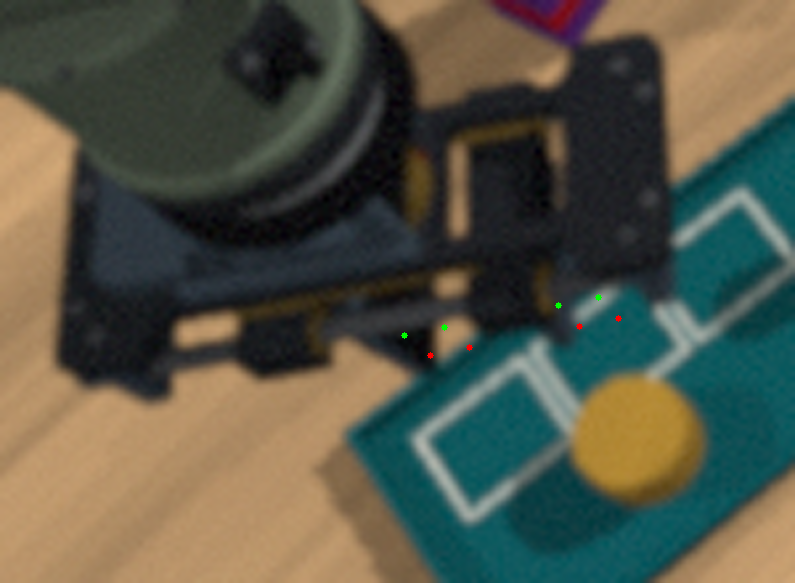

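```bash
python3 - <<'E'
from m import *
np.set_printoptions(precision=1,suppress=True)
for n,f in(('top','top4'),('scene','s4')):
    a=cv2.imread(f'pics/{f}.png'); hsv=cv2.cvtColor(a,cv2.COLOR_BGR2HSV); H,S,V=hsv[...,0].astype(int),hsv[...,1],hsv[...,2]
    roi=np.zeros(a.shape[:2],bool)
    if n=='top': roi[175:230,295:385]=1
    else: roi[165:250,265:330]=1
    for nm,m in dict(red=((H<6)|(H>174))&(S>200)&(V>170),yel=(H>24)&(H<33)&(S>200)&(V>150),white=(S<60)&(V>170)).items():
        for A,c in cent(m&roi,12): print(n,nm,A,c,ray(n,c,104.5)[0,:2])
E
python3 go.py 556 329 n
```

```text
top red 85 [340.6 197.9] [560.3 -39.1]
top yel 89 [315.2 199.8] [553.1  29.8]
top white 88 [366.2 195.4] [ 568.9 -108.5]
scene red 96 [298.6 201.8] [559.8 -38.5]
scene yel 64 [325.9 175. ] [562.4  62.1]
scene yel 68 [314.6 181.1] [552.1  30.7]
scene white 109 [281.7 224.3] [ 568.6 -108. ]
t 28.4 pos [ 538.35 -377.52  189.2 ] head 50.85 F [ 0.   -0.87  0.6 ] w 40.01
shift cm [  0.    55.91 -43.23] turn None
```

Request:
jog_arm --plan '[0, 0, 0, 0, 0, 0, 0, 0, 0, 0, 0, 0, 0, 0, 0, 0, 0, 0, 0, 0, 0, 0, 0, 0]' --claw 9

```text
time_s: 28.9
ee_pos: [539.1, -378.1, 191.1]
ee_rot: [-44.3, 90.0, -83.4]
force: [0.2, 0.8, -0.3]
gripper_width: 77.4
```

Run:
```python
from h import *
A=env.grab_frame('scene')[:,:,::-1].copy(); T=env.grab_frame('top')[:,:,::-1].copy()
cv2.imwrite('pics/s5.png',A);cv2.imwrite('pics/t5.png',T)
s=env.state();P=s['ee_pos'];print(P,s['gripper_width'],s['qpos'])
al=np.radians(50.85)
def mk(a,n,x0,y0,x1,y1,f):
  b=cv2.resize(a[y0:y1,x0:x1],None,fx=f,fy=f,interpolation=cv2.INTER_CUBIC)
  for z in(-25,0):
    for w in(45,59):
     for sg in(1,-1):
      p=(proj(n,P+[sg*w*np.cos(al),sg*w*np.sin(al),z])[0]-[x0,y0])*f
      cv2.circle(b,tuple(p.astype(int)),3,(0,0,255) if z else (0,255,0),-1)
  return b
cv2.imwrite('pics/s5z.png',mk(A,'scene',75,235,225,345,5.2)); cv2.imwrite('pics/t5z.png',mk(T,'top',435,150,535,250,5.5))
```

```text
[ 539.12485964 -378.07101978  191.21114917] 85.14738078388623 [-3.60403636e+01  2.64850961e+01  7.93045781e+01 -2.16882078e-03
  7.42023534e+01 -8.68927316e+01]
```

View pics/s5z.png

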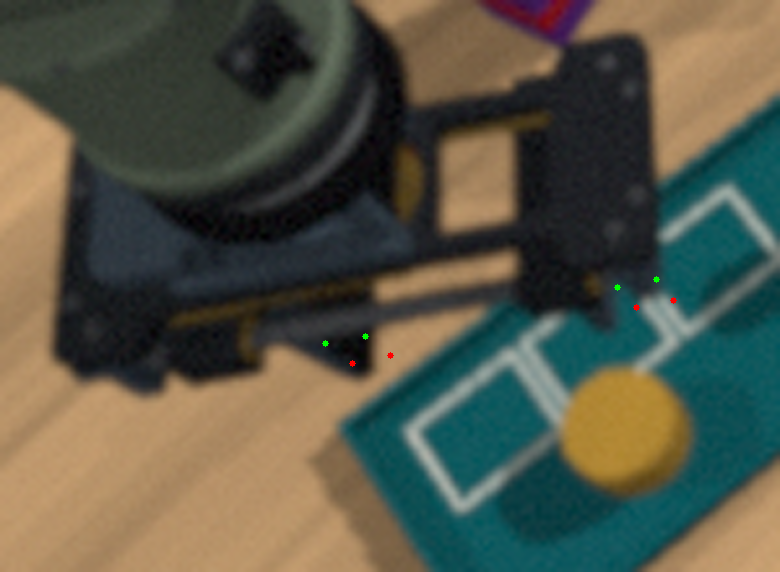

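View pics/t5z.png

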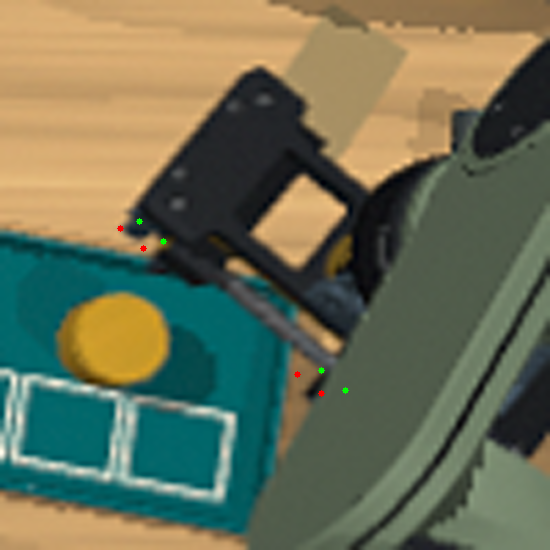

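Run:
```python
from h import *
A=cv2.imread('pics/s5.png');P=np.array([539.1,-378.1,191.2]);al=np.radians(50.85)
x0,y0,f=110,270,8
b=cv2.resize(A[270:335,110:205],None,fx=f,fy=f,interpolation=cv2.INTER_CUBIC); b=np.clip(b.astype(float)*1.8,0,255).astype(np.uint8)
J=np.array([np.cos(al),np.sin(al),0]);L=np.array([np.sin(al),-np.cos(al),0])
for sg in(1,-1):
  for z in(-25,0):
    q=[(proj('scene',P+sg*w*J+l*L+[0,0,z])[0]-[x0,y0]+.5)*f for w,l in((42.5,-16),(42.5,16),(56,16),(56,-16))]
    cv2.polylines(b,[np.array(q).astype(int)],True,(0,0,255) if z else (0,255,0),1)
cv2.imwrite('pics/s5y.png',b)
```

```text
(no output)
```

View pics/s5y.png

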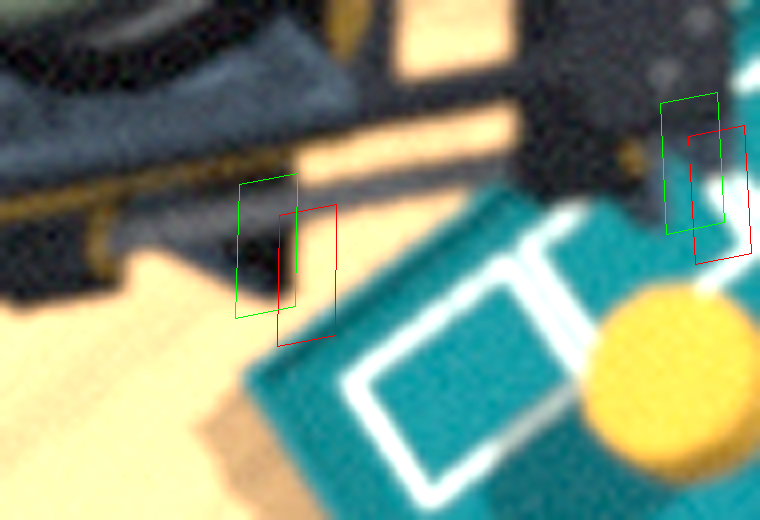

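The picture shows why the grasp missed: the finger tips (scene (146,307) and (192,298)) appear at about the TCP's reported height, not 25 mm below. The fingers closed over the weight without touching it. I go back down and check the tip height there before closing.

Request:
jog_arm --plan '[1, 0, 0, 0, 2, 0, 0, 0, 3, 0, 0, 0, 3, 0, 0, 0, 3, 0, 0, 0, 2, 0, 0, 0, 1.1, 0, 0, 0, 0.7, 0, 0, 0, 0.2, 0, 0, 0, 0, 0, 0, 0, 0, 0, 0, 0, 0, 0, 0, 0]' --claw 7

```text
time_s: 30.0
ee_pos: [540.0, -378.7, 32.7]
ee_rot: [1.9, 89.8, -37.3]
force: [-0.1, 0.3, 0.4]
gripper_width: 70.1
```

```bash
cat > tip.py <<'E'
from h import *
import sys
n=sys.argv[1]
A=env.grab_frame('scene')[:,:,::-1].copy();s=env.state();P=s['ee_pos']
M=R.from_euler('xyz',s['ee_rot'],degrees=True).as_matrix();print(P,s['force'],s['gripper_width'],s['time_s'])
J=M[:,1];L=M[:,2];J[2]=L[2]=0
c=proj('scene',P)[0].astype(int);x0,y0=max(c[0]-48,0),c[1]-33;f=8
cv2.imwrite(f'pics/{n}raw.png',A)
b=cv2.resize(A[y0:y0+70,x0:x0+98],None,fx=f,fy=f,interpolation=cv2.INTER_CUBIC); b=np.clip(b.astype(float)*1.8,0,255).astype(np.uint8)
w0=s['gripper_width']/2
for sg in(1,-1):
  for z in(-25,0):
    q=[(proj('scene',P+sg*w*J+l*L+[0,0,z])[0]-[x0,y0]+.5)*f for w,l in((w0,-16),(w0,16),(w0+13.5,16),(w0+13.5,-16))]
    cv2.polylines(b,[np.array(q).astype(int)],True,(0,0,255) if z else (0,255,0),1)
cv2.imwrite(f'pics/{n}.png',b)
E
python3 tip.py k1; python3 go.py 539.3 -378 31
```

```text
[ 539.8443973  -378.61993715   32.57868943] [-0.29147519 -0.61959787 -0.14536287] 69.80400658982133 30.05
t 30.05 pos [ 539.84 -378.62   32.58] head 50.85 F [-0.29 -0.62 -0.15] w 69.8
shift cm [ 0.16  0.01 -0.08] turn None
```

View pics/k1.png

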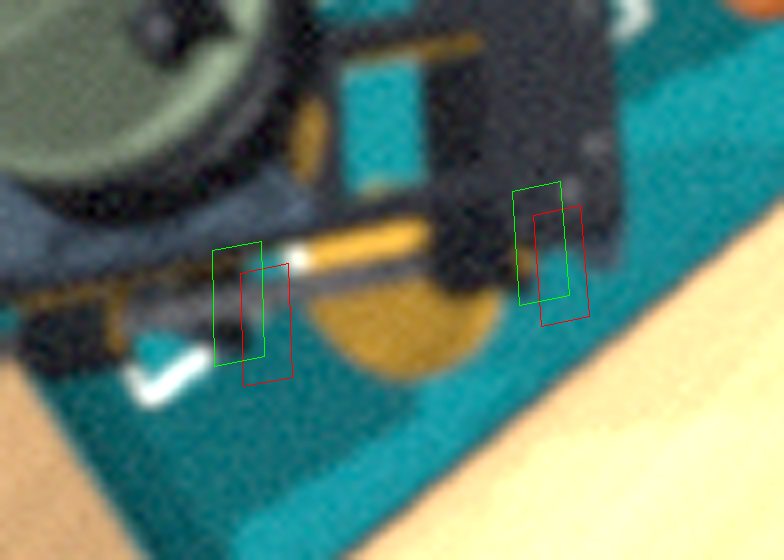

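Request:
jog_arm --plan '[0.2, -0.05, 0, 0, 0.2, 0, 0, 0, 0.2, 0, 0, 0, 0.2, 0, 0, 0, 0.2, 0, 0, 0, 0.2, 0, 0, 0, 0, 0, 0, 0, 0, 0, 0, 0]'

```text
time_s: 30.72
ee_pos: [538.7, -378.4, 18.9]
ee_rot: [-170.5, 90.0, 150.3]
force: [-0.1, 0.2, 0.2]
gripper_width: 70.0
```

```bash
python3 tip.py k2
```

```text
[ 538.81752036 -378.48588983   19.1044193 ] [-0.242715    0.42868934 -0.25697893] 69.95585368339032 30.7667
```

View pics/k2.png

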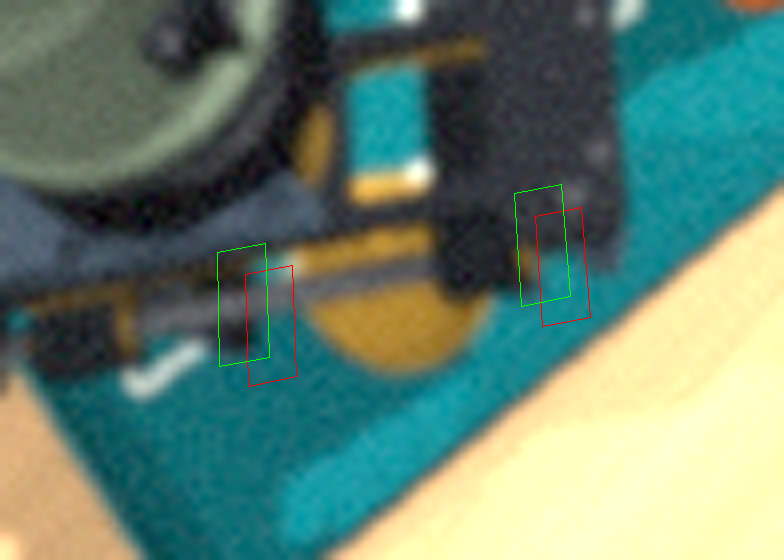

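No floor contact with the nominal tip already below the floor, which confirms the height offset. I keep going down in small steps.

Request:
jog_arm --plan '[0.2, 0, 0, 0, 0.2, 0, 0, 0, 0.2, 0, 0, 0, 0.1, 0, 0, 0, 0, 0, 0, 0, 0, 0, 0, 0]'

```text
time_s: 31.27
ee_pos: [538.7, -378.5, 12.0]
ee_rot: [-155.2, 90.0, 165.6]
force: [-0.2, -0.4, -0.4]
gripper_width: 69.6
```

Request:
jog_arm --plan '[0.1, 0, 0, 0, 0.1, 0, 0, 0, 0.1, 0, 0, 0, 0, 0, 0, 0, 0, 0, 0, 0]'

```text
time_s: 31.68
ee_pos: [538.8, -378.4, 9.1]
ee_rot: [-158.8, 90.0, 162.1]
force: [-0.1, 0.6, -0.5]
gripper_width: 70.5
```

```bash
python3 tip.py k3
```

```text
[ 538.80045179 -378.47798669    9.14036585] [-0.27416709  0.62785968 -0.67406387] 70.18362091007458 31.7333
```

View pics/k3.png

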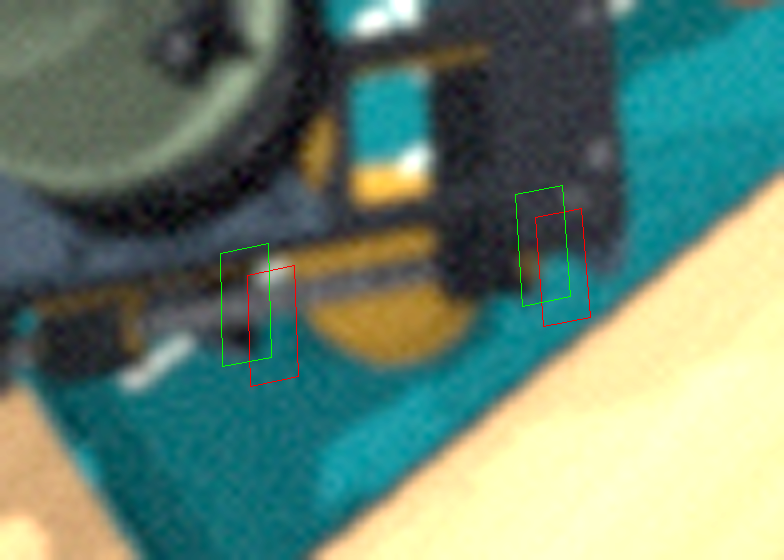

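Request:
jog_arm --plan '[0.1, 0.03, -0.03, 0, 0.1, 0, 0, 0, 0.1, 0, 0, 0, 0.1, 0, 0, 0, 0, 0, 0, 0, 0, 0, 0, 0]'

```text
time_s: 32.23
ee_pos: [538.7, -378.0, 5.0]
ee_rot: [-162.4, 90.0, 158.4]
force: [0.3, -0.2, 0.5]
gripper_width: 69.6
```

Request:
jog_arm --plan '[0, 0, 0, 0, 0, 0, 0, 0, 0, 0, 0, 0, 0, 0, 0, 0, 0, 0, 0, 0, 0, 0, 0, 0, 0, 0, 0, 0]' --claw 4 --newtons 30

```text
time_s: 32.82
ee_pos: [539.0, -377.8, 5.2]
ee_rot: [68.5, 90.0, 29.4]
force: [1.5, 1.8, 0.2]
gripper_width: 47.2
```

Request:
jog_arm --plan '[-0.2, 0, 0, 0, -0.3, 0, 0, 0, -0.5, 0, 0, 0, 0, 0, 0, 0, 0, 0, 0, 0]'

```text
time_s: 33.23
ee_pos: [538.7, -378.3, 15.4]
ee_rot: [-27.6, 90.0, -66.8]
force: [0.5, 0.7, -4.9]
gripper_width: 47.7
```

Request:
jog_arm --plan '[-1, 0, 0, 0, -2, 0, 0, 0, -3, 0, 0, 0, -3, 0, 0, 0, -3, 0, 0, 0, -2, 0, 0, 0, -1, 0, 0, 0, 0, 0, 0, 0, 0, 0, 0, 0]'

```text
time_s: 33.98
ee_pos: [538.3, -377.8, 164.8]
ee_rot: [-169.8, 90.0, 151.0]
force: [-0.4, 0.0, -5.7]
gripper_width: 47.1
```

```bash
python3 tip.py k4; python3 go.py 556 329 n
```

```text
[ 537.79244399 -377.36922595  163.54104776] [ 0.42838051 -1.02698561 -5.68594102] 47.563997872277746 34.0333
t 34.03 pos [ 537.79 -377.37  163.54] head 50.85 F [ 0.43 -1.03 -5.69] w 47.56
shift cm [  0.    55.93 -43.18] turn None
```

View pics/k4.png

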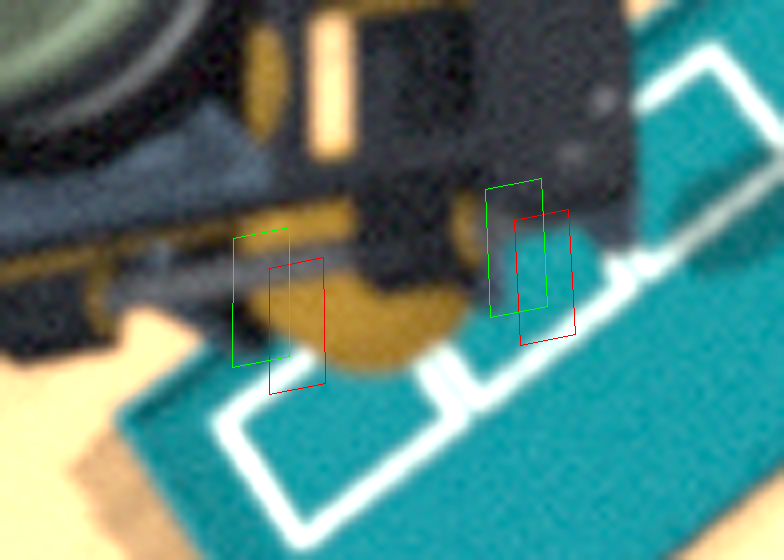

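Request:
jog_arm --plan '[0, 0.8, -0.6, 0, 0, 1.6, -1.2, 0, 0, 2.3, -1.8, 0, 0, 2.5, -1.9, 0, 0, 2.5, -1.9, 0, 0, 2.5, -1.9, 0, 0, 2.5, -1.9, 0, 0, 2.5, -1.9, 0, 0, 2.5, -1.9, 0, 0, 2.5, -1.9, 0, 0, 2.5, -1.9, 0, 0, 2.5, -1.9, 0]'

```text
time_s: 35.03
ee_pos: [548.4, -34.2, 163.6]
ee_rot: [-150.9, 89.8, 169.9]
force: [-0.5, -0.7, -4.9]
gripper_width: 47.3
```

Request:
jog_arm --plan '[0, 2.5, -1.9, 0, 0, 2.5, -1.9, 0, 0, 2.5, -1.9, 0, 0, 2.5, -1.9, 0, 0, 2.5, -1.9, 0, 0, 2.5, -1.9, 0, 0, 2.5, -1.9, 0, 0, 2.5, -1.9, 0, 0, 2.5, -1.9, 0, 0, 2, -1.5, 0, 0, 1.3, -1, 0, 0, 0.6, -0.5, 0]'

```text
time_s: 36.03
ee_pos: [559.5, 297.5, 163.5]
ee_rot: [-126.7, 89.9, -165.7]
force: [0.4, -0.0, -5.3]
gripper_width: 47.6
```

Request:
jog_arm --plan '[0, 0, 0, 0, 0, 0, 0, 0, 0, 0, 0, 0]'

```text
time_s: 36.28
ee_pos: [560.5, 293.6, 164.8]
ee_rot: [-82.2, 89.9, -121.4]
force: [0.4, -0.9, -4.8]
gripper_width: 47.6
```

```bash
python3 go.py 556 329 64
python3 - <<'E'
from m import *
# scale centre from scene0: ring
np.set_printoptions(precision=1,suppress=True)
for n,f,c,r in(('top','top4',(209,198),17),('scene','s4',(383,122),20),('scene','scene0',(383,122),20)):
    im=cv2.imread(f'pics/{f}.png',0); x0,y0=c[0]-r,c[1]-r; k=cv2.resize(im[y0:c[1]+r,x0:c[0]+r],None,fx=4,fy=4,interpolation=cv2.INTER_CUBIC)
    bh=cv2.morphologyEx(k,cv2.MORPH_BLACKHAT,np.ones((17,17)))
    for T in(8,12,18):
        cs,hh=cv2.findContours((bh>T).astype(np.uint8),cv2.RETR_CCOMP,cv2.CHAIN_APPROX_NONE)
        for cc,h in zip(cs,hh[0]):
            if h[3]>=0 and cv2.contourArea(cc)>3000:
                e=cv2.fitEllipse(cc); p=(np.array(e[0])+.5)/4-.5+[x0,y0]; print(n,f,T,np.array(e[1])/4,p,ray(n,p,62)[0,:2])
E
```

```text
t 36.28 pos [560.48 293.61 164.81] head 50.79 F [ 0.42 -0.89 -4.84] w 47.56
shift cm [10.08  2.46 -2.58] turn None
top top4 8 [21.7 22.5] [209.  197.8] [556.1 329.1]
top top4 12 [21.8 22.7] [209.  197.9] [556. 329.]
top top4 18 [22.1 23. ] [209.  197.9] [556.1 329. ]
```

Run:
```python
from m import *
print(proj('scene',[[556,329,62],[556,363,62],[590,329,62]]))
a=cv2.imread('pics/scene0.png'); cv2.imwrite('pics/sc0.png',cv2.resize(a[75:170,315:435],None,fx=6,fy=6,interpolation=cv2.INTER_CUBIC))
im=cv2.cvtColor(a,cv2.COLOR_BGR2GRAY); k=cv2.resize(im[100:144,360:408],None,fx=4,fy=4,interpolation=cv2.INTER_CUBIC); k=cv2.GaussianBlur(k,(7,7),0)
bh=cv2.morphologyEx(k,cv2.MORPH_BLACKHAT,np.ones((21,21)))
for T in(6,9,12,15,20,25):
    cs,hh=cv2.findContours((bh>T).astype(np.uint8),cv2.RETR_CCOMP,cv2.CHAIN_APPROX_NONE)
    for cc,h in zip(cs,hh[0]):
        if cv2.contourArea(cc)>3000 and len(cc)>5:
            e=cv2.fitEllipse(cc); p=(np.array(e[0])+.5)/4-.5+[360,100]; print(T,h[3]>=0,np.array(e[1])/4,p,ray('scene',p,62)[0,:2])
```

```text
[[382.55545389 121.55282681]
 [389.2185078  114.5955139 ]
 [392.54438174 127.33108998]]
```

View pics/sc0.png

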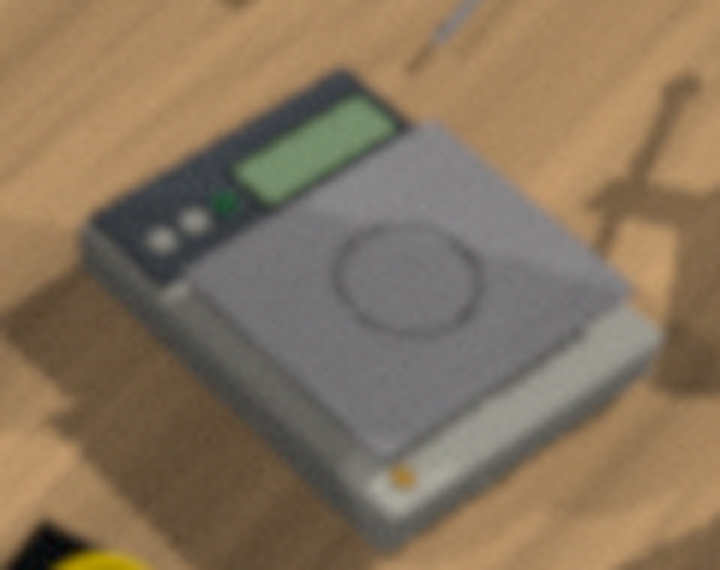

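Ring centre in the scene crop (408,280) → (383,121.7) px, matching the projection (382.6,121.6) of (556,329,62) from the top view. Aligning and lowering.

Request:
jog_arm --plan '[0, 0.5, -0.5, 0, 0, 0.8, -0.8, 0, 0, 0.7, -0.8, 0, 0, 0.45, -0.48, 0, 1, 0, 0, 0, 2, 0, 0, 0, 2, 0, 0, 0, 2, 0, 0, 0, 1.2, 0, 0, 0, 0.6, 0, 0, 0, 0, 0, 0, 0, 0, 0, 0, 0]'

```text
time_s: 37.28
ee_pos: [556.6, 330.7, 77.5]
ee_rot: [54.5, 90.0, 15.3]
force: [0.2, 0.4, -5.4]
gripper_width: 47.3
```

Request:
jog_arm --plan '[0, 0, 0, 0, 0, 0, 0, 0]'

```text
time_s: 37.45
ee_pos: [557.0, 330.9, 78.5]
ee_rot: [66.6, 89.8, 27.4]
force: [-1.0, 0.4, -4.3]
gripper_width: 47.1
```

```bash
python3 go.py 556 329 64.2
```

```text
t 37.45 pos [557.01 330.95  78.51] head 50.85 F [-0.98  0.38 -4.25] w 47.11
shift cm [ 1.43 -0.21  0.04] turn None
```

Request:
jog_arm --plan '[0.3, -0.1, 0, 0, 0.3, -0.05, 0, 0, 0.2, 0, 0, 0, 0.1, 0, 0, 0, 0.1, 0, 0, 0, 0, 0, 0, 0, 0, 0, 0, 0]'

```text
time_s: 38.03
ee_pos: [555.2, 329.3, 67.0]
ee_rot: [-52.8, 90.0, -91.9]
force: [-0.6, 0.5, -5.6]
gripper_width: 46.9
```

```bash
python3 go.py 556 329 64.2
```

```text
t 38.03 pos [555.25 329.35  67.03] head 50.86 F [-0.6   0.53 -5.63] w 46.9
shift cm [0.28 0.02 0.08] turn None
```

Request:
jog_arm --plan '[0.1, 0, 0, 0, 0.05, 0, 0, 0, 0.03, 0, 0, 0, 0, 0, 0, 0, 0, 0, 0, 0]'

```text
time_s: 38.45
ee_pos: [555.2, 329.3, 65.3]
ee_rot: [-7.1, 90.0, -46.2]
force: [0.3, 0.6, -4.3]
gripper_width: 47.3
```

Request:
jog_arm --plan '[0.03, 0, 0, 0, 0.03, 0, 0, 0, 0, 0, 0, 0, 0, 0, 0, 0]'

```text
time_s: 38.78
ee_pos: [555.2, 329.3, 64.7]
ee_rot: [-52.7, 90.0, -91.9]
force: [-0.4, 0.3, -5.3]
gripper_width: 47.0
```

Request:
jog_arm --plan '[0.03, 0, 0, 0, 0.03, 0, 0, 0, 0, 0, 0, 0, 0, 0, 0, 0]'

```text
time_s: 39.12
ee_pos: [555.2, 329.3, 64.2]
ee_rot: [26.0, 90.0, -13.2]
force: [-0.9, 0.0, -3.4]
gripper_width: 47.3
```

Request:
jog_arm --plan '[0.02, 0, 0, 0, 0.02, 0, 0, 0, 0, 0, 0, 0, 0, 0, 0, 0]'

```text
time_s: 39.45
ee_pos: [555.2, 329.3, 64.2]
ee_rot: [50.3, 90.0, 11.2]
force: [-2.4, -1.4, 1.0]
gripper_width: 47.8
```

Request:
jog_arm --plan '[0, 0, 0, 0, 0, 0, 0, 0, 0, 0, 0, 0, 0, 0, 0, 0, 0, 0, 0, 0, -0.5, 0, 0, 0, -1, 0, 0, 0, -2, 0, 0, 0, -3, 0, 0, 0, -3, 0, 0, 0, -2, 0, 0, 0, -1, 0, 0, 0]' --claw 7 --newtons 25

```text
time_s: 40.45
ee_pos: [556.7, 330.2, 193.5]
ee_rot: [68.3, 89.6, 29.1]
force: [-0.5, 0.3, -1.6]
gripper_width: 69.9
```

```bash
python3 go.py 568.7 -108.3 n -9.15
python3 - <<'E'
from h import *
a=env.grab_frame('scene')[:,:,::-1]; cv2.imwrite('pics/s6.png',a); cv2.imwrite('pics/s6c.png',cv2.resize(a[75:170,315:435],None,fx=6,fy=6,interpolation=cv2.INTER_CUBIC))
E
```

```text
t 40.45 pos [556.7  330.21 193.5 ] head 50.86 F [-0.47  0.32 -1.56] w 69.89
shift cm [  0.   -33.25  28.61] turn 10.0
```

View pics/s6c.png

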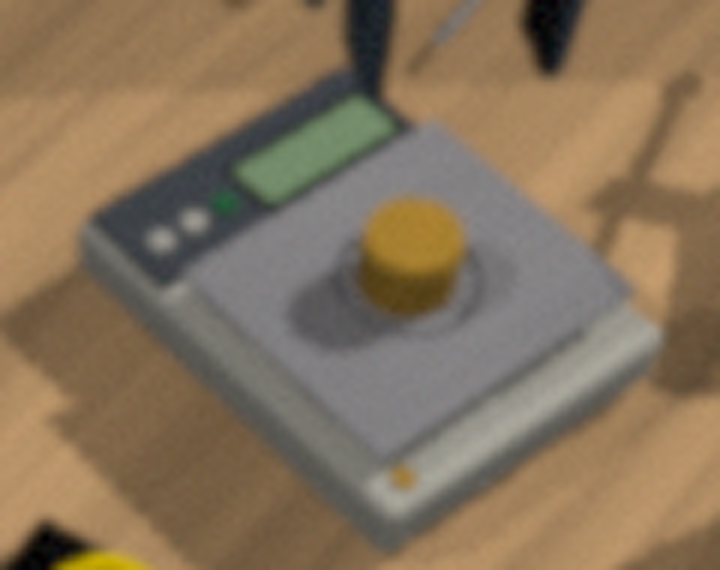

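The weight stands in the middle of the ring (crop base about (410,285)). Now back to the blocks.

Request:
jog_arm --plan '[0, 0, 0, 1, 0, 0, 0, 1, 0, 0, 0, 1, 0, 0, 0, 1, 0, 0, 0, 1, 0, 0, 0, 1, 0, 0, 0, 1, 0, 0, 0, 1, 0, 0, 0, 1, 0, 0, 0, 1, 0, 0, 0, 0]'

```text
time_s: 41.42
ee_pos: [554.6, 329.0, 187.4]
ee_rot: [-48.2, 89.9, -147.4]
force: [-1.3, -0.6, 0.4]
gripper_width: 70.1
```

```bash
python3 go.py 568.8 -108.4 n -9.15
```

```text
t 41.42 pos [554.63 328.99 187.41] head -9.24 F [-1.32 -0.62  0.41] w 70.08
shift cm [ 0.    8.42 42.94] turn -0.02
```

Request:
jog_arm --plan '[0, 0.3, 1.5, 0, 0, 0.6, 2.8, 0, 0, 0.7, 3.5, 0, 0, 0.7, 3.5, 0, 0, 0.7, 3.5, 0, 0, 0.7, 3.5, 0, 0, 0.7, 3.5, 0, 0, 0.7, 3.5, 0, 0, 0.7, 3.5, 0, 0, 0.7, 3.5, 0, 0, 0.7, 3.5, 0, 0, 0.6, 3, 0]'

```text
time_s: 42.42
ee_pos: [569.4, -69.2, 188.4]
ee_rot: [-39.3, 89.9, -138.4]
force: [-0.1, 0.1, -0.6]
gripper_width: 70.0
```

Request:
jog_arm --plan '[0, 0.4, 2.2, 0, 0, 0.2, 1.2, 0, 0, 0, 0.4, 0, 0, 0, 0, 0, 0, 0, 0, 0]'

```text
time_s: 42.83
ee_pos: [570.1, -103.8, 188.6]
ee_rot: [-135.5, 90.0, 125.4]
force: [-0.2, 0.4, 0.0]
gripper_width: 69.9
```

```bash
python3 go.py 568.8 -108.4 68 -9.15
```

```text
t 42.83 pos [ 570.09 -103.76  188.59] head -9.09 F [-0.17  0.44  0.03] w 69.86
shift cm [12.06 -0.05  0.48] turn 0.01
```

Request:
jog_arm --plan '[0.5, 0, 0.45, 0.01, 1.5, 0, 0, 0, 2.5, 0, 0, 0, 2.5, 0, 0, 0, 2, 0, 0, 0, 1.3, 0, 0, 0, 0.9, 0, 0, 0, 0.5, 0, 0, 0, 0, 0, 0, 0, 0, 0, 0, 0, 0, 0, 0, 0]'

```text
time_s: 43.75
ee_pos: [570.5, -109.0, 72.7]
ee_rot: [86.3, 89.9, -12.9]
force: [0.0, -0.0, -0.6]
gripper_width: 70.0
```

```bash
python3 go.py 568.8 -108.4 68 -9.15; python3 tip.py k5
```

```text
t 43.75 pos [ 570.53 -108.99   72.74] head -9.19 F [ 0.03 -0.04 -0.55] w 70.02
shift cm [ 0.47 -0.18 -0.03] turn -0.01
[ 570.4858626  -109.11820652   72.80865242] [-0.7330518   0.62883756  0.18478112] 69.90616376586098 43.8
```

View pics/k5.png

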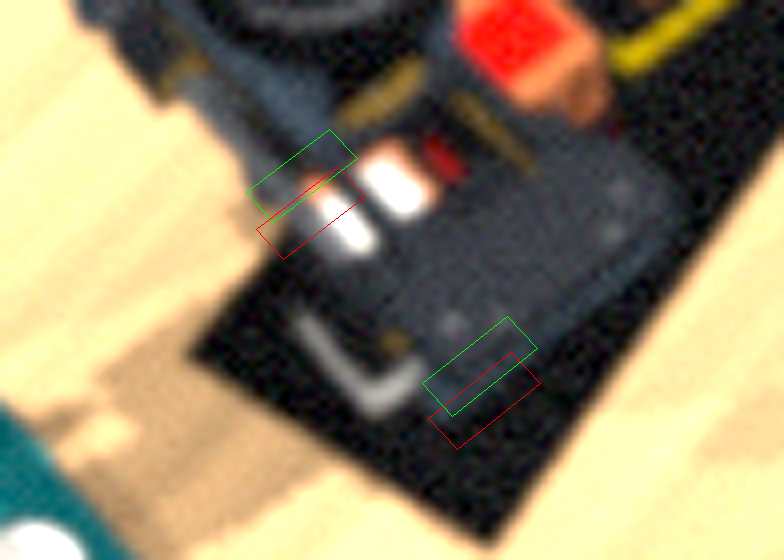

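Request:
jog_arm --plan '[0.3, -0.1, 0, 0, 0, 0, 0, 0, 0, 0, 0, 0]'

```text
time_s: 44.05
ee_pos: [568.6, -108.9, 68.9]
ee_rot: [66.6, 90.0, -32.6]
force: [0.5, -0.3, 0.4]
gripper_width: 69.8
```

Request:
jog_arm --plan '[0, 0, 0, 0, 0, 0, 0, 0, 0, 0, 0, 0, 0, 0, 0, 0, 0, 0, 0, 0, 0, 0, 0, 0, 0, 0, 0, 0]' --claw 3.6

```text
time_s: 44.63
ee_pos: [568.8, -108.9, 68.8]
ee_rot: [54.9, 90.0, -44.3]
force: [0.3, -0.2, -0.4]
gripper_width: 41.1
```

Request:
jog_arm --plan '[-0.5, 0, 0, 0, -1, 0, 0, 0, -2, 0, 0, 0, -3, 0, 0, 0, -3, 0, 0, 0, -2, 0, 0, 0, -1, 0, 0, 0, 0, 0, 0, 0, 0, 0, 0, 0]'

```text
time_s: 45.38
ee_pos: [568.2, -108.8, 193.4]
ee_rot: [-83.5, 90.0, 177.3]
force: [0.2, -0.2, -3.0]
gripper_width: 41.1
```

```bash
python3 go.py 485 -417.3 n -9.2
```

```text
t 45.38 pos [ 568.24 -108.79  193.42] head -9.21 F [ 0.23 -0.23 -2.95] w 41.14
shift cm [ 0.   -3.28 31.78] turn -0.0
```

Request:
jog_arm --plan '[0, 0, 1, 0, 0, -0.33, 2, 0, 0, -0.33, 3, 0, 0, -0.33, 3, 0, 0, -0.33, 3.3, 0, 0, -0.33, 3.4, 0, 0, -0.33, 3.4, 0, 0, -0.33, 3.4, 0, 0, -0.33, 3.3, 0, 0, -0.33, 3, 0, 0, -0.31, 2, 0, 0, 0, 1, 0]'

```text
time_s: 46.38
ee_pos: [482.9, -420.3, 191.3]
ee_rot: [-100.6, 89.8, 160.0]
force: [-0.1, -0.6, -3.0]
gripper_width: 41.1
```

Request:
jog_arm --plan '[1, 0, 0, 0, 2, 0, 0, 0, 2.5, 0, 0, 0, 2.5, 0, 0, 0, 2, 0, 0, 0, 1, 0, 0, 0, 0.5, 0, 0, 0, 0.3, 0, 0, 0, 0, 0, 0, 0, 0, 0, 0, 0, 0, 0, 0, 0]'

```text
time_s: 47.3
ee_pos: [486.2, -418.0, 77.1]
ee_rot: [57.2, 89.9, -42.0]
force: [0.4, 0.3, -2.8]
gripper_width: 41.0
```

```bash
python3 go.py 485 -417.8 67.8 -9.2
```

```text
t 47.3 pos [ 486.2  -418.01   77.08] head -9.2 F [ 0.44  0.33 -2.79] w 41.04
shift cm [ 0.93 -0.12 -0.  ] turn 0.0
```

Request:
jog_arm --plan '[0.2, 0, 0, 0, 0.2, 0, 0, 0, 0.1, 0, 0, 0, 0, 0, 0, 0, 0, 0, 0, 0, 0, 0, 0, 0]'

```text
time_s: 47.8
ee_pos: [485.5, -417.6, 70.8]
ee_rot: [44.0, 90.0, -55.2]
force: [-0.8, -0.6, -3.3]
gripper_width: 41.3
```

```bash
python3 go.py 485 -417.8 67.8 -9.2
```

```text
t 47.8 pos [ 485.49 -417.59   70.78] head -9.21 F [-0.76 -0.59 -3.29] w 41.27
shift cm [ 0.3  -0.04  0.03] turn -0.0
```

Request:
jog_arm --plan '[0.1, -0.04, 0, 0, 0.1, 0, 0, 0, 0.05, 0, 0, 0, 0, 0, 0, 0, 0, 0, 0, 0]'

```text
time_s: 48.22
ee_pos: [485.0, -417.5, 68.2]
ee_rot: [-24.0, 90.0, -123.2]
force: [0.0, -0.2, -2.7]
gripper_width: 41.2
```

Request:
jog_arm --plan '[0.03, 0, 0, 0, 0.03, 0, 0, 0, 0, 0, 0, 0, 0, 0, 0, 0]'

```text
time_s: 48.55
ee_pos: [485.2, -417.5, 67.8]
ee_rot: [50.9, 90.0, -48.3]
force: [-0.3, 0.5, -1.8]
gripper_width: 41.3
```

Request:
jog_arm --plan '[0.03, 0, 0, 0, 0.02, 0, 0, 0, 0, 0, 0, 0, 0, 0, 0, 0]'

```text
time_s: 48.88
ee_pos: [485.2, -417.6, 67.8]
ee_rot: [49.2, 90.0, -50.0]
force: [-0.4, 1.1, 2.7]
gripper_width: 41.0
```

Contact with the tray floor. Release and fetch red.

Request:
jog_arm --plan '[0, 0, 0, 0, 0, 0, 0, 0, 0, 0, 0, 0, 0, 0, 0, 0, 0, 0, 0, 0, -1, 0, 0, 0, -2, 0, 0, 0, -3, 0, 0, 0, -3, 0, 0, 0, -2.4, 0, 0, 0, -1, 0, 0, 0, 0, 0, 0, 0]' --claw 7

```text
time_s: 49.88
ee_pos: [486.3, -418.5, 194.7]
ee_rot: [57.3, 89.6, -41.9]
force: [-0.1, 0.2, -0.0]
gripper_width: 70.0
```

```bash
python3 go.py 560.2 -39 n -9.2
```

```text
t 49.88 pos [ 486.27 -418.53  194.68] head -9.21 F [-0.09  0.24 -0.01] w 70.05
shift cm [  0.     1.23 -38.65] turn -0.0
```

Request:
jog_arm --plan '[0, 0, -2, 0, 0, 0.2, -3, 0, 0, 0.2, -3.5, 0, 0, 0.2, -3.5, 0, 0, 0.2, -3.6, 0, 0, 0.2, -3.6, 0, 0, 0.1, -3.6, 0, 0, 0.1, -3.6, 0, 0, 0.1, -3.6, 0, 0, 0, -3.5, 0, 0, 0, -3, 0, 0, 0, -2, 0]'

```text
time_s: 50.88
ee_pos: [558.5, -36.5, 189.2]
ee_rot: [-98.2, 89.8, 162.7]
force: [0.8, -0.1, -0.1]
gripper_width: 69.8
```

Request:
jog_arm --plan '[0, 0, 0, 0, 0, 0, 0, 0, 0, 0, 0, 0]'

```text
time_s: 51.13
ee_pos: [558.8, -40.1, 190.0]
ee_rot: [-67.5, 89.9, -166.7]
force: [-0.3, -0.6, 0.3]
gripper_width: 70.0
```

```bash
python3 go.py 560.2 -39 68 -9.2
```

```text
t 51.13 pos [558.78 -40.1  189.97] head -9.2 F [-0.28 -0.56  0.33] w 70.02
shift cm [12.2   0.12 -0.13] turn -0.0
```

Request:
jog_arm --plan '[0.5, 0.06, -0.1, 0, 1.5, 0, 0, 0, 2.5, 0, 0, 0, 2.5, 0, 0, 0, 2, 0, 0, 0, 1.4, 0, 0, 0, 1, 0, 0, 0, 0.6, 0, 0, 0, 0, 0, 0, 0, 0, 0, 0, 0, 0, 0, 0, 0]'

```text
time_s: 52.05
ee_pos: [561.1, -38.9, 72.1]
ee_rot: [91.8, 89.9, -7.5]
force: [0.1, 0.4, -0.4]
gripper_width: 70.2
```

Request:
jog_arm --plan '[0, 0, 0, 0, 0, 0, 0, 0]'

```text
time_s: 52.22
ee_pos: [560.8, -38.7, 72.0]
ee_rot: [91.4, 89.9, -7.8]
force: [0.1, 0.3, -0.3]
gripper_width: 70.1
```

```bash
python3 go.py 560.2 -39 68 -9.2
```

```text
t 52.22 pos [560.82 -38.66  72.02] head -9.2 F [ 0.05  0.27 -0.33] w 70.11
shift cm [ 0.4  -0.06  0.04] turn -0.0
```

Request:
jog_arm --plan '[0.2, -0.02, 0.03, 0, 0, 0, 0, 0, 0, 0, 0, 0]'

```text
time_s: 52.47
ee_pos: [559.9, -38.8, 69.2]
ee_rot: [-13.4, 90.0, -112.6]
force: [0.4, 0.1, -0.8]
gripper_width: 70.0
```

Request:
jog_arm --plan '[0, 0, 0, 0, 0, 0, 0, 0, 0, 0, 0, 0, 0, 0, 0, 0, 0, 0, 0, 0, 0, 0, 0, 0, 0, 0, 0, 0]' --claw 3.6

```text
time_s: 53.05
ee_pos: [560.1, -38.9, 69.1]
ee_rot: [63.8, 90.0, -35.4]
force: [0.5, -0.1, 0.7]
gripper_width: 40.7
```

Request:
jog_arm --plan '[-0.5, 0, 0, 0, -1, 0, 0, 0, -2, 0, 0, 0, -3, 0, 0, 0, -3, 0, 0, 0, -2, 0, 0, 0, -1, 0, 0, 0, 0, 0, 0, 0, 0, 0, 0, 0]'

```text
time_s: 53.8
ee_pos: [559.6, -38.8, 193.8]
ee_rot: [-79.3, 90.0, -178.5]
force: [0.6, -0.4, -2.9]
gripper_width: 40.8
```

```bash
python3 go.py 494 -359.5 n -9.2
```

```text
t 53.8 pos [559.55 -38.82 193.84] head -9.2 F [ 0.64 -0.41 -2.9 ] w 40.82
shift cm [ 0.   -1.34 32.7 ] turn -0.0
```

Request:
jog_arm --plan '[0, 0, 1, 0, 0, -0.14, 2, 0, 0, -0.15, 3, 0, 0, -0.15, 3, 0, 0, -0.15, 3.5, 0, 0, -0.15, 3.5, 0, 0, -0.15, 3.5, 0, 0, -0.15, 3.5, 0, 0, -0.15, 3.5, 0, 0, -0.15, 3, 0, 0, 0, 2, 0, 0, 0, 1.2, 0]'

```text
time_s: 54.8
ee_pos: [492.4, -362.1, 191.8]
ee_rot: [-100.1, 89.8, 160.5]
force: [-0.3, 0.7, -2.3]
gripper_width: 40.7
```

Request:
jog_arm --plan '[1, 0, 0, 0, 2, 0, 0, 0, 2.5, 0, 0, 0, 2.5, 0, 0, 0, 2, 0, 0, 0, 1, 0, 0, 0, 0.5, 0, 0, 0, 0.3, 0, 0, 0, 0, 0, 0, 0, 0, 0, 0, 0, 0, 0, 0, 0]'

```text
time_s: 55.72
ee_pos: [495.2, -360.0, 77.4]
ee_rot: [62.0, 89.9, -37.2]
force: [-0.5, -0.0, -2.0]
gripper_width: 40.9
```

Request:
jog_arm --plan '[0.2, 0, 0, 0, 0.2, 0, 0, 0, 0.1, 0, 0, 0, 0, 0, 0, 0, 0, 0, 0, 0, 0, 0, 0, 0]'

```text
time_s: 56.22
ee_pos: [494.5, -359.6, 71.2]
ee_rot: [45.4, 90.0, -53.8]
force: [0.0, -0.7, -2.8]
gripper_width: 40.9
```

```bash
python3 go.py 494 -359.5 68.1 -9.2
```

```text
t 56.22 pos [ 494.5  -359.58   71.19] head -9.21 F [ 0.   -0.72 -2.76] w 40.88
shift cm [ 0.31 -0.05  0.  ] turn -0.0
```

Request:
jog_arm --plan '[0.1, -0.03, 0, 0, 0.1, 0, 0, 0, 0.05, 0, 0, 0, 0, 0, 0, 0, 0, 0, 0, 0]'

```text
time_s: 56.63
ee_pos: [494.1, -359.5, 68.6]
ee_rot: [-106.6, 90.0, 154.2]
force: [0.2, -0.0, -2.6]
gripper_width: 40.9
```

Request:
jog_arm --plan '[0.03, 0, 0, 0, 0.03, 0, 0, 0, 0, 0, 0, 0, 0, 0, 0, 0]'

```text
time_s: 56.97
ee_pos: [494.2, -359.5, 68.2]
ee_rot: [49.2, 90.0, -50.0]
force: [-0.2, 1.0, -1.6]
gripper_width: 40.9
```

Request:
jog_arm --plan '[0.03, 0, 0, 0, 0, 0, 0, 0, 0, 0, 0, 0]'

```text
time_s: 57.22
ee_pos: [494.3, -359.5, 68.2]
ee_rot: [60.2, 90.0, -39.0]
force: [-0.6, 0.4, 1.7]
gripper_width: 40.9
```

Request:
jog_arm --plan '[0, 0, 0, 0, 0, 0, 0, 0, 0, 0, 0, 0, 0, 0, 0, 0, 0, 0, 0, 0, -1, 0, 0, 0, -2, 0, 0, 0, -3, 0, 0, 0, -3, 0, 0, 0, -2.4, 0, 0, 0, -1, 0, 0, 0, 0, 0, 0, 0]' --claw 7

```text
time_s: 58.22
ee_pos: [495.5, -360.4, 195.2]
ee_rot: [61.6, 89.6, -37.6]
force: [0.2, 0.1, 0.3]
gripper_width: 70.2
```

```bash
python3 go.py 552.8 30.3 n -9.2
```

```text
t 58.22 pos [ 495.46 -360.45  195.16] head -9.21 F [0.24 0.07 0.35] w 70.23
shift cm [  0.    -0.59 -39.49] turn -0.0
```

Request:
jog_arm --plan '[0, 0, -2.4, 0, 0, 0, -3, 0, 0, 0, -3.5, 0, 0, -0.1, -3.6, 0, 0, -0.1, -3.7, 0, 0, -0.1, -3.7, 0, 0, -0.1, -3.7, 0, 0, -0.1, -3.7, 0, 0, 0, -3.6, 0, 0, 0, -3.5, 0, 0, 0, -3, 0, 0, 0, -2.1, 0]'

```text
time_s: 59.22
ee_pos: [551.4, 34.0, 189.8]
ee_rot: [-89.9, 89.8, 171.0]
force: [-0.1, -1.4, 0.7]
gripper_width: 70.1
```

Request:
jog_arm --plan '[0, 0, 0, 0, 0, 0, 0, 0, 0, 0, 0, 0]'

```text
time_s: 59.47
ee_pos: [551.6, 30.5, 190.5]
ee_rot: [-60.7, 89.9, -159.9]
force: [-0.1, -0.1, 0.6]
gripper_width: 70.1
```

```bash
python3 go.py 552.8 30.3 68 -9.2
```

```text
t 59.47 pos [551.63  30.54 190.54] head -9.2 F [-0.06 -0.12  0.57] w 70.13
shift cm [12.25  0.12  0.01] turn -0.0
```

Request:
jog_arm --plan '[0.5, 0.06, 0, 0, 1.5, 0, 0, 0, 2.5, 0, 0, 0, 2.5, 0, 0, 0, 2, 0, 0, 0, 1.4, 0, 0, 0, 1, 0, 0, 0, 0.6, 0, 0, 0, 0, 0, 0, 0, 0, 0, 0, 0, 0, 0, 0, 0]'

```text
time_s: 60.38
ee_pos: [553.8, 30.9, 72.7]
ee_rot: [97.4, 89.9, -1.9]
force: [0.9, 0.4, 0.7]
gripper_width: 70.1
```

Request:
jog_arm --plan '[0.2, 0, 0, 0, 0, 0, 0, 0, 0, 0, 0, 0]'

```text
time_s: 60.63
ee_pos: [553.2, 31.2, 70.2]
ee_rot: [95.3, 90.0, -3.9]
force: [-0.3, -0.2, -0.1]
gripper_width: 69.9
```

```bash
python3 go.py 552.8 30.3 68 -9.2
```

```text
t 60.63 pos [553.21  31.2   70.15] head -9.2 F [-0.31 -0.24 -0.09] w 69.88
shift cm [ 0.22 -0.03  0.1 ] turn 0.0
```

Request:
jog_arm --plan '[0.05, -0.02, 0.09, 0, 0, 0, 0, 0, 0, 0, 0, 0]'

```text
time_s: 60.88
ee_pos: [552.7, 30.2, 69.3]
ee_rot: [46.7, 90.0, -52.5]
force: [0.2, 0.1, 0.6]
gripper_width: 69.8
```

Request:
jog_arm --plan '[0, 0, 0, 0, 0, 0, 0, 0, 0, 0, 0, 0, 0, 0, 0, 0, 0, 0, 0, 0, 0, 0, 0, 0, 0, 0, 0, 0]' --claw 3.6

```text
time_s: 61.47
ee_pos: [552.8, 30.3, 69.2]
ee_rot: [78.8, 90.0, -20.4]
force: [0.7, -0.2, -0.2]
gripper_width: 40.8
```

Request:
jog_arm --plan '[-0.5, 0, 0, 0, -1, 0, 0, 0, -2, 0, 0, 0, -3, 0, 0, 0, -3, 0, 0, 0, -2, 0, 0, 0, -1, 0, 0, 0, 0, 0, 0, 0, 0, 0, 0, 0]'

```text
time_s: 62.22
ee_pos: [552.2, 30.3, 193.9]
ee_rot: [-68.7, 90.0, -167.9]
force: [0.3, 0.1, -3.1]
gripper_width: 41.0
```

```bash
python3 go.py 503.8 -301.8 n -9.2
```

```text
t 62.22 pos [552.18  30.26 193.92] head -9.21 F [ 0.29  0.08 -3.1 ] w 40.98
shift cm [ 0.    0.54 33.55] turn -0.0
```

Request:
jog_arm --plan '[0, 0, 1, 0, 0, 0, 2.3, 0, 0, 0.1, 3, 0, 0, 0.1, 3.2, 0, 0, 0.1, 3.5, 0, 0, 0.1, 3.5, 0, 0, 0.1, 3.5, 0, 0, 0, 3.5, 0, 0, 0, 3.5, 0, 0, 0, 3.2, 0, 0, 0, 2.3, 0, 0, 0, 1, 0]'

```text
time_s: 63.22
ee_pos: [501.9, -304.6, 192.0]
ee_rot: [-84.9, 89.8, 175.7]
force: [0.6, -0.3, -2.9]
gripper_width: 41.0
```

Request:
jog_arm --plan '[1, 0, 0, 0, 2, 0, 0, 0, 2.5, 0, 0, 0, 2.5, 0, 0, 0, 2, 0, 0, 0, 1, 0, 0, 0, 0.5, 0, 0, 0, 0.3, 0, 0, 0, 0, 0, 0, 0, 0, 0, 0, 0, 0, 0, 0, 0]'

```text
time_s: 64.13
ee_pos: [504.8, -301.6, 77.5]
ee_rot: [67.1, 89.9, -32.1]
force: [-0.3, -0.2, -3.2]
gripper_width: 41.0
```

Request:
jog_arm --plan '[0.2, 0, 0, 0, 0.2, 0, 0, 0, 0.1, 0, 0, 0, 0, 0, 0, 0, 0, 0, 0, 0, 0, 0, 0, 0]'

```text
time_s: 64.63
ee_pos: [504.1, -301.2, 71.3]
ee_rot: [39.7, 90.0, -59.5]
force: [-1.1, -0.5, -3.5]
gripper_width: 41.1
```

```bash
python3 go.py 503.8 -301.8 68.2 -9.2
```

```text
t 64.63 pos [ 504.06 -301.24   71.29] head -9.21 F [-1.07 -0.47 -3.53] w 41.14
shift cm [ 0.31 -0.02  0.06] turn -0.0
```

Request:
jog_arm --plan '[0.1, -0.01, 0.06, 0, 0.1, 0, 0, 0, 0.05, 0, 0, 0, 0, 0, 0, 0, 0, 0, 0, 0]'

```text
time_s: 65.05
ee_pos: [503.8, -301.8, 68.7]
ee_rot: [-97.4, 90.0, 163.4]
force: [0.4, 0.0, -2.6]
gripper_width: 41.1
```

Request:
jog_arm --plan '[0.03, 0, 0, 0, 0.03, 0, 0, 0, 0, 0, 0, 0, 0, 0, 0, 0]'

```text
time_s: 65.38
ee_pos: [503.9, -301.8, 68.3]
ee_rot: [54.9, 90.0, -44.3]
force: [-0.1, -0.6, -3.0]
gripper_width: 40.7
```

Request:
jog_arm --plan '[0.03, 0, 0, 0, 0, 0, 0, 0, 0, 0, 0, 0]'

```text
time_s: 65.63
ee_pos: [503.9, -301.8, 68.2]
ee_rot: [54.0, 90.0, -45.2]
force: [-1.3, 0.9, 0.7]
gripper_width: 41.0
```

Request:
jog_arm --plan '[0, 0, 0, 0, 0, 0, 0, 0, 0, 0, 0, 0, 0, 0, 0, 0, 0, 0, 0, 0, -1, 0, 0, 0, -2, 0, 0, 0, -3, 0, 0, 0, -3, 0, 0, 0, -2.4, 0, 0, 0, -1, 0, 0, 0, 0, 0, 0, 0]' --claw 7

```text
time_s: 66.63
ee_pos: [505.2, -302.6, 195.1]
ee_rot: [66.7, 89.6, -32.5]
force: [-0.4, 0.0, 0.1]
gripper_width: 69.9
```

Request:
jog_arm --plan '[0, 0, -1.5, 0, 0, 0, -2.5, 0, 0, 0, -2.5, 0, 0, 0, -2.5, 0, 0, 0, -2.5, 0, 0, 0, -2.5, 0, 0, 0, -2.5, 0, 0, 0, -2.5, 0, 0, 0, -2.5, 0, 0, 0, -1.5, 0, 0, 0, 0, 0, 0, 0, 0, 0]'

```text
time_s: 67.63
ee_pos: [539.5, -73.5, 190.0]
ee_rot: [-85.1, 89.8, 175.9]
force: [0.7, 0.8, 0.1]
gripper_width: 70.0
```

Run:
```python
from m import *
np.set_printoptions(precision=1,suppress=True)
print(env.state()['ee_pos'])
Rz=R.from_euler('z',-9.2,degrees=True).as_matrix()[:2,:2]
C=dict(white=(485,-417.3),red=(493.9,-359.5),yel=(503.8,-301.8))
for n in('top','scene'):
    a=env.grab_frame(n)[:,:,::-1].copy(); cv2.imwrite(f'pics/{n}9.png',a)
    hsv=cv2.cvtColor(a,cv2.COLOR_BGR2HSV); H,S,V=hsv[...,0].astype(int),hsv[...,1],hsv[...,2]
    roi=np.zeros(a.shape[:2],bool)
    if n=='top': roi[205:260,420:500]=1
    else: roi[250:340,135:240]=1
    for nm,m in dict(red=((H<6)|(H>174))&(S>200)&(V>170),yel=(H>24)&(H<33)&(S>200)&(V>150),white=(S<60)&(V>170)).items():
        for A,c in cent(m&roi,40):
            w=ray(n,c,103.5)[0,:2]; print(n,nm,A,c,w,'tray-frame err',(w-C[nm])@Rz)
    if n=='top':
        for A,c in cent((H>15)&(H<29)&(S>150)&(np.arange(400)[:,None]<220)&(np.arange(400)[:,None]>175)&(np.arange(640)<240)&(np.arange(640)>185),60): print('weight',A,ray(n,c,78)[0,:2])
a=cv2.imread('pics/top9.png'); cv2.imwrite('pics/t9c.png',cv2.resize(a[175:260,385:500],None,fx=6,fy=6,interpolation=cv2.INTER_CUBIC))
```

```text
[539.5 -73.5 190. ]
top red 56 [460.8 225.6] [ 493.5 -363.8] tray-frame err [ 0.3 -4.3]
top yel 79 [437.5 221.2] [ 503.7 -301.6] tray-frame err [-0.1  0.2]
top white 91 [480.7 229.2] [ 485.1 -416.9] tray-frame err [0.  0.4]
weight 261 [555.5 328. ]
scene red 76 [174.1 288.6] [ 492.9 -364.3] tray-frame err [-0.2 -4.9]
scene yel 91 [199.6 269.7] [ 503.4 -301.4] tray-frame err [-0.5  0.4]
scene white 88 [236. 270.] [ 565. -252.] tray-frame err [ 52.6 175.9]
scene white 151 [152.  305.3] [ 484.6 -416.7] tray-frame err [-0.5  0.5]
```

View pics/t9c.png

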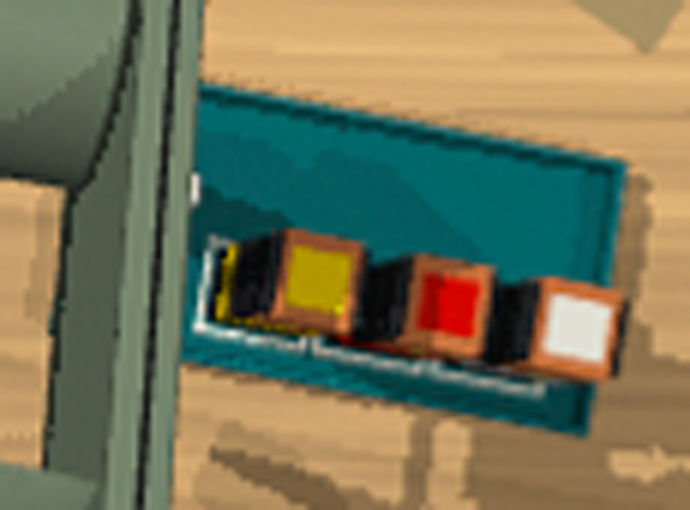

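View pics/scene9.png

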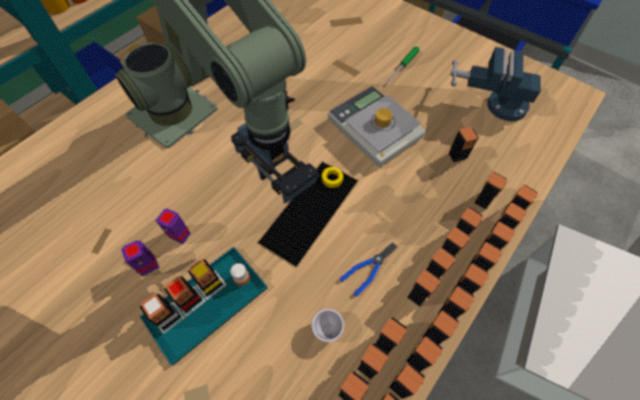

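The blocks stand upright on their places. The red figure (area 56 instead of 85) comes from a shadow cutting the mask, so I measure again with a looser threshold and the arm further away.

Request:
jog_arm --plan '[-1, -0.8, -1, 0, -1, -1.5, -1, 0, 0, -2, -1, 0, 0, -2, -1, 0, 0, -2, -1, 0, 0, -2, -1, 0, 0, -1.5, -1, 0, 0, -0.8, -0.5, 0, 0, 0, 0, 0, 0, 0, 0, 0]'

```text
time_s: 68.57
ee_pos: [428.6, 19.3, 212.4]
ee_rot: [84.7, 89.9, -14.5]
force: [0.1, -0.8, 0.4]
gripper_width: 70.6
```

Run:
```python
from m import *
np.set_printoptions(precision=1,suppress=True)
print(env.state()['ee_pos'])
Rz=R.from_euler('z',-9.2,degrees=True).as_matrix()[:2,:2]
C=dict(white=(485,-417.3),red=(493.9,-359.5),yel=(503.8,-301.8))
for n in('top','scene'):
    a=env.grab_frame(n)[:,:,::-1].copy(); cv2.imwrite(f'pics/{n}10.png',a)
    hsv=cv2.cvtColor(a,cv2.COLOR_BGR2HSV); H,S,V=hsv[...,0].astype(int),hsv[...,1],hsv[...,2]
    roi=np.zeros(a.shape[:2],bool)
    if n=='top': roi[205:260,420:500]=1
    else: roi[250:340,135:240]=1
    for nm,m in dict(red=((H<5)|(H>174))&(S>225)&(V>110),yel=(H>24)&(H<33)&(S>200)&(V>150),white=(S<60)&(V>170)).items():
        for A,c in cent(m&roi,40):
            w=ray(n,c,103.5)[0,:2]; print(n,nm,A,c,w,'tray-frame err',(w-C[nm])@Rz)
    q=(H>80)&(H<100)&(S>120)
    # bystanders vs first picture
    b=cv2.imread(f'pics/{n}0.png'); 
    for nm,f in dict(tape=lambda H,S,V:(H>22)&(H<33)&(S>180),pl=lambda H,S,V:(H>100)&(H<125)&(S>150)).items():
        for im in(b,a):
            h=cv2.cvtColor(im,cv2.COLOR_BGR2HSV); k=f(h[...,0].astype(int),h[...,1],h[...,2]); r=np.zeros_like(k)
            if nm=='tape': r[tuple([slice(195,220),slice(270,300)] if n=='top' else [slice(160,192),slice(318,350)])]=1
            else: r[tuple([slice(115,155),slice(300,375)] if n=='top' else [slice(235,300),slice(330,400)])]=1
            ys,xs=np.nonzero(k&r); print(n,nm,len(xs),xs.mean().round(1),ys.mean().round(1))
a=cv2.imread('pics/scene10.png'); cv2.imwrite('pics/s10c.png',cv2.resize(a[200:370,110:280],None,fx=3.5,fy=3.5,interpolation=cv2.INTER_CUBIC))
```

```text
[428.6  19.3 212.4]
top red 75 [459.3 225.7] [ 493.1 -360. ] tray-frame err [-0.7 -0.6]
top yel 87 [437.5 221.2] [ 503.7 -301.6] tray-frame err [-0.1  0.2]
top white 90 [480.7 229.2] [ 485.2 -416.9] tray-frame err [0.2 0.4]
top tape 217 285.9 206.4
top tape 221 285.8 206.3
top pl 228 345.7 133.8
top pl 228 345.7 133.8
scene red 92 [176.  287.1] [ 493.5 -359.4] tray-frame err [-0.5  0. ]
scene yel 106 [199.6 269.7] [ 503.4 -301.4] tray-frame err [-0.5  0.3]
scene white 87 [236.  270.1] [ 565.2 -252.1] tray-frame err [ 52.7 175.9]
scene white 153 [152.  305.3] [ 484.6 -416.7] tray-frame err [-0.4  0.5]
scene tape 379 331.7 177.3
scene tape 370 331.6 177.1
scene pl 248 362.1 274.3
scene pl 245 362.1 274.4
```

View pics/s10c.png

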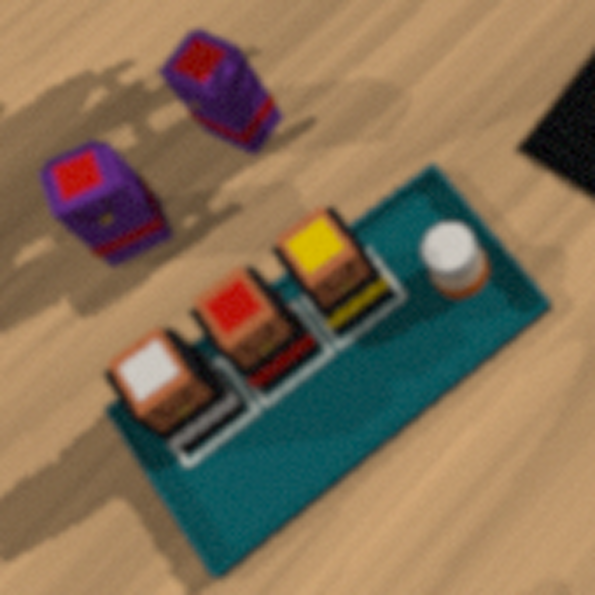

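View pics/top10.png

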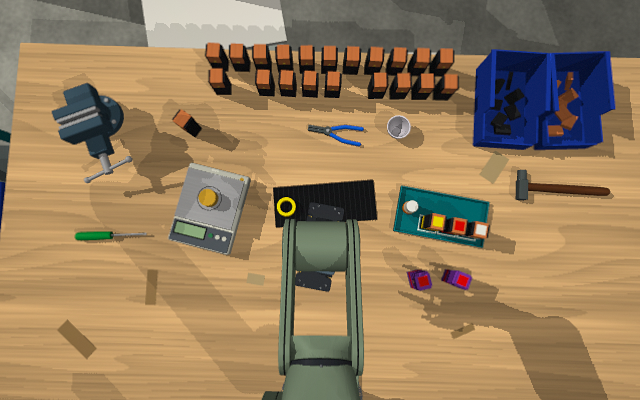

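All three blocks are upright and within 1 mm of their outlines in both views. The weight is on the ring and nothing touches the robot, so I hand the job in.

```bash
python3 -c "
from workcell import env
print(env.job_done())"
```

```text
the job is handed in; nothing more can be done
None
```

The job is done and handed in at about 69 s: the weight is on the scale's pan and all three blocks are back on their own places in the tray. I stood yellow, red and white aside on the mat, set the weight on the pan until it touched and released it, then put the blocks back.

**Last checks**
- **Blocks:** they are upright, square to the tray, and within about 1 mm of their outlines in both views.
- **Weight:** its top measures (555.5, 328) against a ring centre of (556, 329).
- **Bystanders:** the tape roll and pliers show no shift against the first pictures. The jar and the purple look-alikes, judged by eye only, look unmoved.

**What failed or disagreed**
- **First grasp of the weight:** it closed on nothing. The pictures showed the fingertips about 30 mm higher than the stated tip offset implies. The weight did not move, and a second, lower grasp held it at 47 to 48 mm opening.
- **First final reading of the red block:** it showed about 4 mm off, because a shadow cut the colour mask. Measured again with a looser threshold and the arm further away, it was within 1 mm.

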